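Exchange the dish on the colony counter for the next one from the blocked drawer

ROBOT

A 6-joint arm with a two-finger parallel gripper is mounted at the origin on a cart in front of the work surface, level with it; the furniture and walls round the work are solid. World frame = base frame: x ahead of the robot, y to its left, z up, the work surface at z = 0. Lengths are in m, angles in degrees, forces in N, time in s.
With the tool pointing down it reaches from about 0.4 to 0.825 m from the base axis. Payload 7 kg.
Tool frame: the origin (TCP) lies midway between the tips of the shut fingers; the grasp point (between the pads) lies r.tcp_to_grasp behind it (r.tcp_to_grasp is the distance from the TCP to the grasp point, in m); x points along the fingers, y is the direction in which the jaws open and shut, and the axes are right-handed (so a half turn about x gives the same grasp; the last joint's range is limited). The gripper opens to 88 mm and grips with 3 to 60 N. Pads are 19 mm wide; open, the fingers measure 130 mm over their backs; the gripper's body (78 mm by 193 mm) begins 47 mm behind the grasp point.
Start: joints at [91.049, 20.546, 0.682, 0, -70.136, -16.507], TCP at [0.18, 0.651, 0.227] pointing down, gripper open.
Joint ranges: [-176.03, 176.03], [-82.01, 121.73], [-58.28, 71.71], [-173.87, 95.51], [-174.79, -0.11], [-173.66, 173.66]. Speed limits (degrees/s): [136.94, 136.94, 172.46, 180, 180, 180].

INTERFACE

Orientations are given as [roll, pitch, yaw] about the fixed x, y, z axes, in that order (R = Rz(yaw) Ry(pitch) Rx(roll)).
In Python, from plant import r gives the robot as it stands.
- The arm moves only by the tool carry_out, never from a script. Its argument "moves" is a list of rows, each a list of 7 numbers: the shift along the world's x, y, z in mm, then the turn, a rotation vector about the world's x, y, z in rad, then the opening in per cent of the stroke, from 0 (shut) to 100 (fully open). In form: [[x, y, z, wx, wy, wz, claw], ...]. A call has 1 to 5 rows; each row is the pose to reach, as a shift and turn from the pose commanded when the call began; what a row does not reach only later rows make up. A row lasts 1/10 s, in which the tool goes at most 50 mm and 8.59 degrees, less where a joint would pass 70% of its speed; a pose out of reach is approached as far as the arm can. A call with a gripper value outside its range is refused whole. The fingers move at their own pace and stop on an object; "squeeze" is the grip in N (left out, the last holds). Time passes only in rows, so rows that repeat a pose let the fingers close. It gives the time, the measured TCP pose, the force and the opening at its end, in the units of the state.
- r.get_state(): the state, without advancing time (a new reading comes with each control period).
- r.capture(name): name is "side" or "top" or "wrist"; returns the picture (480x640x3 uint8, blue, green, red); there is no depth.
- r.camera_params(name): a dict with "K" (3x3 intrinsics, pixels), "rvec" (rotation vector, rad) and "tvec" (3), from world to camera coordinates, as OpenCV has them. Camera axes: x right, y down, z forward; pixel columns grow to the right and rows downward; lengths in m; the calibration is good to about 2 mm. A picture is of the moment at which its call begins: read the wrist's pose just before it. camera_params takes no time and is no camera call; for the wrist camera it gives the pose at the moment of the call.
- r.close_job(): hands the job in, once; it reports no verdict.
The state is a dict: "time_s": time; "joints": joint angles; "qd": joint speeds; "joint_torque": joint torques, N m; "tcp_pos": TCP position; "eef_rot": TCP orientation; "contact_force": force on the tool from outside, world axes, zero at the start; "moment": the same for the moment, N m; "gripper_width": finger opening in m.
Only numpy, scipy, OpenCV 4.12 (cv2) and the standard library are available. Lean on these libraries where they do the work, as an engineer would, in place of code of your own. Each camera call takes 0.05 s, during which the arm holds its last target. There are 200 camera calls.

TASK

Exchange the petri dish on the colony counter for the next one, which lies in the drawer of the clear cabinet; the two brown bottles in front block that drawer, so first stand both of them aside, upright in the grey tray, without knocking any over. Then pull the drawer open, lay the counted dish from the counter flat in the drawer's free half, and lay the dish that was in the drawer flat on the counter's round stage, inside its black lip. Finally close the drawer fully and stand each bottle back in the middle of its own saucer, the larger bottle in the larger saucer.

Things in the scene. Friction and masses are not known exactly. Their poses are not given: they have to be found in the camera images.
- bottle_large: larger brown glass bottle, 85 mm high, body 48 mm wide up to 54 mm, then a ribbed screw cap 30 mm wide from 54 to about 80 mm (grip it there), 120 g or so. Origin at the centre of its underside, z up. At the start it stands in the larger saucer.
- bottle_small: smaller brown glass bottle, 77 mm high, body 42 mm wide up to 49 mm, then a ribbed screw cap 26 mm wide from 49 to about 71 mm (grip it there), 90 g or so. Origin at the centre of its underside, z up. At the start it stands in the smaller saucer.
- saucer_large: larger white saucer, fixed: 88 mm over its rim, 8 mm high, flat floor 72 mm wide 3 mm above the table. Home of the larger bottle. Origin at the centre of its underside. The saucers stand side by side in front of the drawer, left or right is chance; the drawer slides out above them.
- saucer_small: smaller white saucer, fixed: 76 mm over its rim, 8 mm high, flat floor 60 mm wide 3 mm above the table. Home of the smaller bottle. Origin at the centre of its underside.
- dish_next: closed petri dish 69 mm across, 16 mm high, about 30 g; lies at the start in the +y half of the drawer (seen through the clear top) and shall go to the counter's stage. Origin at the centre of its underside, z up. Grip it across the rim.
- dish_counted: closed petri dish 65 mm across, 16 mm high, about 30 g; lies at the start on the counter's stage and shall go into the free -y half of the drawer. Origin at the centre of its underside, z up. Grip it across the rim.
- spill_tray: grey tray, fixed, for setting things aside: 185 mm along its x, 141 mm along its y over the flange, 17 mm high, inside 169 by 119 mm, floor 3 mm above the table. Origin at the centre of its underside. It stands at the left or the right side of the work, by chance.
- stage (a point): centre of the round white stage on the top face of the colony counter (a fixed low white box 170 mm along its x, 136 mm along its y, 36 mm high), on the surface where the dish lies; axes of the counter, z up. Round the stage runs a black lip 2.7 mm high, 89 mm inside and 97 mm outside diameter.
- drawer (a joint): drawer of the clear cabinet, in m: 0 shut (as at the start), 0.155 fully out; slides to the cabinet's -x (roughly to the robot) with 1 N of friction, stays where it is left. The knob is 34 mm long, ahead of the front panel. The fixed cabinet is 216 mm wide, 62 mm high; from 0.145 out on both halves lie open ahead of its front edge, room for a finger behind each dish.
- drawer_floor (a point): centre of the drawer's inner floor, 19 mm above the table; moves with the drawer, has the cabinet's axes (z up, -x the way it opens). Inside 130 mm along x, 194 mm along y, walls 29 mm high; a divider 3 mm thick, 8 mm high along y = 0 makes two halves, centres at y = +0.048 and -0.048. Aluminium knob on the front, 21 mm across: grip point at (-0.110, 0, +0.017) in this frame.
Mind the look-alikes: they are no part of the job. Leave any purple look-alike of the bottle_large alone.

How it is judged:
By the outcome, as a careful person would: the job done as asked, in the order asked, and still so for the second after the job is handed in, with the robot touching nothing.
It also fails if it takes over 138 s, if anything falls off the work surface, if the arm or the gripper's body presses on something with over 40 N, if the wrist force passes 120 N, or if a joint passes its speed limit or range.

## Working session

There is one attempt and no reset: what is moved stays moved. The work goes in short steps, Python scripts to look and compute and a tool call to move; the robot and the scene stay as the last step left them, time stands still between calls to the robot, and variables do not carry over. Pictures are saved under pics/ and viewed, about 12 in all and at most 16, crops included, and the job is handed in when it is done.

Besides the shell and the picture viewer there is one more tool, called after "Emit:" as name(argument=value, ...), one argument or row to a line, values as JSON. carry_out: Moves the arm, as the interface text tells. Its arguments: {"type":"object","properties":{"moves":{"type":"array"},"squeeze":{"type":"number"}},"required":["moves"]}

```bash
ls; mkdir -p pics
python3 - <<'E'
from plant import r
import cv2,numpy as np
print(r.get_state(), r.tcp_to_grasp)
for n in("top","side","wrist"):
    p=r.camera_params(n); print(n,p)
    cv2.imwrite(f"pics/{n}0.png",r.capture(n))
E
```

```text
pics
{'time_s': 0.0, 'joints': array([ 9.10479345e+01,  2.05900476e+01,  6.35451204e-01, -2.06165518e-02,
       -7.01354750e+01, -1.65045862e+01]), 'qd': array([-0.05908535,  0.09000305,  0.03666592, -0.03480571,  0.06540521,
        0.083823  ]), 'joint_torque': array([-9.13362837e-04, -5.82715023e+01,  2.93074107e+01,  6.99759588e+00,
        7.00330449e-03, -1.49781799e-04]), 'tcp_pos': array([0.17981222, 0.65011659, 0.22564952]), 'eef_rot': array([  94.36268359,   89.90786631, -101.10098882]), 'contact_force': array([ 0.07980986,  0.12022915, -0.14651824]), 'moment': array([ 0.04527001, -0.01548171, -0.01249347]), 'gripper_width': 0.08777267075393914} 0.0188
top {'K': array([[541.55213674,   0.        , 315.94678911],
       [  0.        , 541.55213674, 241.94938916],
       [  0.        ,   0.        ,   1.        ]]), 'rvec': array([ 2.17398037, -2.13374799,  0.08761961]), 'tvec': array([-0.0298494 ,  0.58039572,  1.16091521])}
side {'K': array([[442.30229402,   0.        , 322.97673642],
       [  0.        , 442.30229402, 236.7846218 ],
       [  0.        ,   0.        ,   1.        ]]), 'rvec': array([ 0.00651009,  2.85657876, -1.27674134]), 'tvec': array([0.57742584, 0.07063249, 1.00512843])}
wrist {'K': array([[335.89553704,   0.        , 320.70828349],
       [  0.        , 335.89553704, 237.17654105],
       [  0.        ,   0.        ,   1.        ]]), 'rvec': array([-1.78534196,  2.3486894 ,  0.33304001]), 'tvec': array([ 0.67278363, -0.03621217,  0.39142634])}
```

View pics/top0.png

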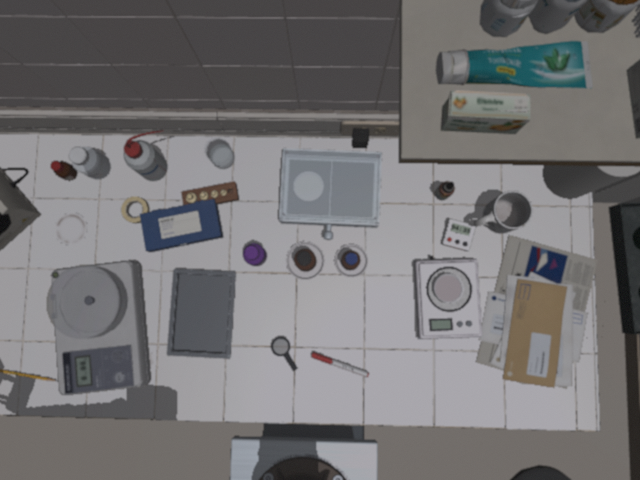

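View pics/side0.png

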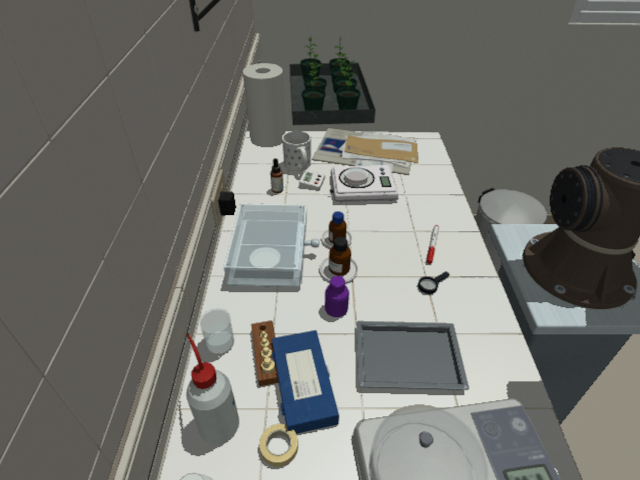

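Top view, with x up and y to the left. Candidates:
- **Bottles:** black cap (304,259) in the larger saucer, blue cap (350,260) in the smaller saucer, purple decoy (254,253), dropper (446,188).
- **Stage:** white box (450,288). The balance at (88,300) is a look-alike.
- **Tray:** (202,312). The blue box at (180,225) is not it.
- **Drawer dish:** (308,186), seen through the clear top.

I'll check these in a close crop.

```bash
cat > h.py <<'E'
import cv2,numpy as np
from plant import r
from scipy.spatial.transform import Rotation as Rn
def unproj(p,uv,z):
    K=p["K"];R=cv2.Rodrigues(p["rvec"])[0];c=-R.T@p["tvec"]
    d=R.T@np.linalg.inv(K)@np.array([uv[0],uv[1],1.]); return c+d*(z-c[2])/d[2]
def proj(p,X): return cv2.projectPoints(np.array([X],float),p["rvec"],p["tvec"],p["K"],None)[0].ravel()
def crop(im,x0,y0,w,h,k,name): cv2.imwrite("pics/"+name,cv2.resize(im[y0:y0+h,x0:x0+w],None,fx=k,fy=k,interpolation=cv2.INTER_CUBIC))
def tool():
    s=r.get_state(); return s
E
python3 - <<'E'
from h import *
a=cv2.imread("pics/top0.png")
c1=cv2.resize(a[140:280,230:400],None,fx=4,fy=4,interpolation=cv2.INTER_CUBIC)
cv2.imwrite("pics/c1.png",c1)
c2=np.hstack([cv2.resize(a[255:370,160:245],None,fx=4,fy=4,interpolation=cv2.INTER_CUBIC),cv2.resize(a[250:365,405:490],None,fx=4,fy=4,interpolation=cv2.INTER_CUBIC)])
cv2.imwrite("pics/c2.png",c2)
p=r.camera_params("top")
for X in [(0,0,0),(.18,.65,.2)]: print(X,proj(p,X))
R=cv2.Rodrigues(r.camera_params("wrist")["rvec"])[0]; s=r.get_state()
T=Rn.from_euler("xyz",s["eef_rot"],degrees=True).as_matrix()
w=r.camera_params("wrist"); print("tool axes\n",T.round(3)); print("cam in tool", (T.T@(-R.T@w["tvec"]-s["tcp_pos"])).round(4), (T.T@R.T).round(3))
E
```

```text
(0, 0, 0) [302.02242256 512.69658937]
(0.18, 0.65, 0.2) [-53.22210784 441.91057444]
tool axes
 [[-0.    -0.267 -0.964]
 [-0.001 -0.964  0.267]
 [-1.     0.001 -0.   ]]
cam in tool [-0.1589  0.0013 -0.0751] [[-0.    -0.28   0.96 ]
 [ 1.    -0.001  0.   ]
 [ 0.001  0.96   0.28 ]]
```

View pics/c1.png

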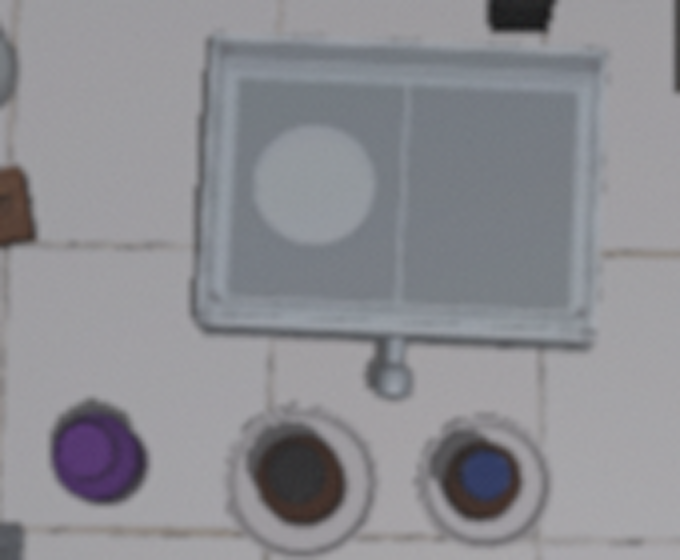

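View pics/c2.png

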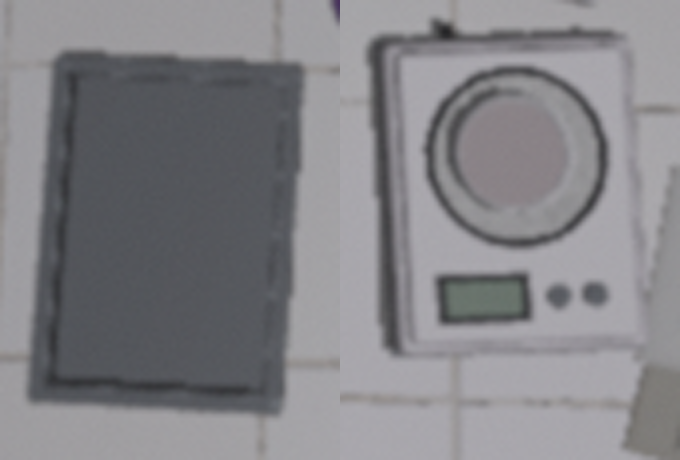

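Run:
```python
from h import *
p=r.camera_params("top")
A=lambda u,v:((u+.5)/4-.5+230,(v+.5)/4-.5+140)
B=lambda u,v:((u+.5)/4-.5+160,(v+.5)/4-.5+255)
C=lambda u,v:((u-340+.5)/4-.5+405,(v+.5)/4-.5+250)
for n,uv,z in [("sauL",A(300,480),.008),("capL",A(296,472),.088),("sauS",A(484,481),.008),("capS",A(486,476),.080),("purple",A(88,450),.085),("knob",A(393,378),.040),
 ("dishN",A(314,185),.035),("cabBL",A(212,40),.062),("cabBR",A(605,55),.062),("cabFR",A(590,343),.062),("cabFL",A(198,328),.062),("divB",A(408,85),.027),("divF",A(400,300),.027),
 ("tTL",B(62,57),.017),("tTR",B(302,68),.017),("tBR",B(280,410),.017),("tBL",B(32,398),.017),
 ("stage",C(517,156),.0387),("dishC",C(514,151),.052),("cTL",C(385,42),.036),("cTR",C(628,37),.036),("cBR",C(645,342),.036),("cBL",C(403,352),.036)]:
    X=unproj(p,uv,z); print(n,(X[:2]*1000).round(1))
w=r.camera_params("wrist")
```

```text
sauL [543.1   6.1]
capL [541.3   4.5]
sauS [544.4 -96.6]
capS [541.7 -94.9]
purple [551.2 114.3]
knob [597.5 -45. ]
dishN [7.052e+02 7.000e-01]
cabBL [779.2  57.1]
cabBR [ 773.6 -157.2]
cabFR [ 615.5 -150.3]
cabFL [620.2  60.4]
divB [764.7 -50.4]
divF [642.7 -48. ]
tTL [516.5 294.1]
tTR [512.9 159.6]
tBR [326.  164.9]
tBL [329.4 301.7]
stage [ 483.9 -307.5]
dishC [ 486.2 -303. ]
cTL [ 544.3 -237.1]
cTR [ 549.4 -368.2]
cBR [ 386.3 -375.4]
cBL [ 378.3 -246.8]
```

Measured positions (mm):

| Item | Position | Yaw |
|---|---|---|
| Large saucer | (543,6) | – |
| Small saucer | (544,-97) | – |
| Knob | (597,-45) | – |
| Cabinet | – | about -1.3° |
| Tray centre | (421,230) | -2° |
| Stage | (484,-307) | – |

The sizes agree with the description: cabinet width 211–214, tray 187×135, counter 165×131. Next I move above the large bottle.

Emit:
carry_out(
  moves=[
    [24,-43,-2,0,0,-0.088,75],
    [48,-86,-4,0,0,-0.176,75],
    [72,-129,-6,0,0,-0.264,75],
    [96,-172,-8,0,0,-0.352,75],
    [120,-215,-9,0,0,-0.44,75],
  ],
  squeeze=15,
)

```text
time_s: 0.65
tcp_pos: [0.3004, 0.4335, 0.2172]
eef_rot: [108.3, 90.0, -112.6]
contact_force: [0.8, 0.1, 0.3]
gripper_width: 0.0662
```

Emit:
carry_out(
  moves=[
    [24,-43,-2,0,0,-0.088,75],
    [48,-86,-4,0,0,-0.176,75],
    [72,-129,-6,0,0,-0.264,75],
    [96,-172,-8,0,0,-0.352,75],
    [120,-215,-9,0,0,-0.44,75],
  ],
)

```text
time_s: 1.15
tcp_pos: [0.4203, 0.2186, 0.2086]
eef_rot: [-53.4, 90.0, 60.5]
contact_force: [0.6, 0.5, 0.0]
gripper_width: 0.0659
```

Emit:
carry_out(
  moves=[
    [24,-43,-2,0,0,-0.088,75],
    [48,-86,-4,0,0,-0.176,75],
    [72,-129,-6,0,0,-0.264,75],
    [96,-172,-8,0,0,-0.352,75],
    [121,-216,-9,0,0,-0.443,75],
  ],
)

```text
time_s: 1.65
tcp_pos: [0.5411, 0.0031, 0.1995]
eef_rot: [-6.5, 90.0, 82.0]
contact_force: [0.9, 1.1, 0.3]
gripper_width: 0.0655
```

```bash
cat >> h.py <<'E'
def show():
    s=r.get_state(); T=Rn.from_euler("xyz",s["eef_rot"],degrees=True).as_matrix()
    print("t",round(s["time_s"],2),"tcp",(s["tcp_pos"]*1000).round(1),"ty ang",round(np.degrees(np.arctan2(T[1,1],T[0,1])),2),"tx",T[:,0].round(3),"F",s["contact_force"].round(1),"w",round(s["gripper_width"]*1000,1),"J",s["joints"].round(0)); return s
def wrist(name):
    p=r.camera_params("wrist"); im=r.capture("wrist"); cv2.imwrite("pics/"+name+".png",im); np.savez("pics/"+name+".npz",**p); return p,im
def load(name):
    return dict(np.load("pics/"+name+".npz"))
E
python3 -c "
from h import *
show();wrist('w1')"
```

```text
t 1.65 tcp [541.1   3.1 199.5] ty ang 178.54 tx [ 0.  0. -1.] F [0.9 1.1 0.3] w 65.5 J [ 21.   9. -19.  -0. -62. -23.]
```

View pics/w1.png

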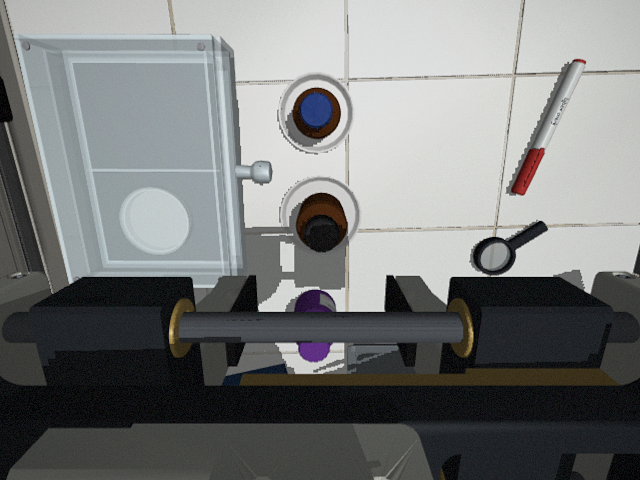

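The picture agrees with the top view: black cap (320,236), blue cap (316,108), saucers near (320,215) and (316,113), purple decoy (315,325), knob (262,172), drawer dish (155,220).

Run:
```python
from h import *
p=load("w1")
for n,uv,z in [("capL",(320.5,237),.088),("capS",(316,108),.080),("sauS",(316,113),.008),("sauL?",(320.5,216),.008),("knob",(262,172),.036),("dishN",(155,219),.035),("dishNbase",(156,223),.02),("divF",(216,170),.027),("divB",(92,170),.027),("cabF1",(232,40),.062),("cabF2",(240,285),.062)]:
    print(n,(unproj(p,uv,z)[:2]*1000).round(1))
for n,X in [("capLtop",(.542,.005,.088)),("capSt",(.5425,-.0955,.08)),("sL",(.543,.006,.008))]: print(n,proj(p,X))
```

```text
capL [540.7   4.9]
capS [541.5 -97.1]
sauS [542.4 -98.6]
sauL? [540.7   4.8]
knob [594.7 -45.5]
dishN [703.8  -2.6]
dishNbase [711.2   5. ]
divF [640.7 -47.8]
divB [761. -51.]
cabF1 [ 606.  -150.3]
cabF2 [619.2  58.3]
capLtop [318.9081877  237.18113588]
capSt [314.73188861 110.25308549]
sL [318.34629647 217.19921233]
```

Emit:
carry_out(
  moves=[
    [0,0,-40,0,0,0,75],
    [0,0,-80,0,0,0,75],
    [0,0,-115,0,0,0,75],
    [0,0,-135,0,0,0,75],
    [0,0,-139,0,0,0,75],
  ],
)

```text
time_s: 2.2
tcp_pos: [0.5386, 0.0045, 0.0579]
eef_rot: [108.0, 89.7, -163.3]
contact_force: [-0.3, 1.6, 0.4]
gripper_width: 0.0659
```

```bash
python3 -c "
from h import *
show();wrist('w2')"
```

```text
t 2.2 tcp [538.6   4.5  57.9] ty ang 178.71 tx [-0.005 -0.002 -1.   ] F [-0.3  1.6  0.4] w 65.9 J [ 21.  18. -28.  -0. -44. -23.]
```

View pics/w2.png

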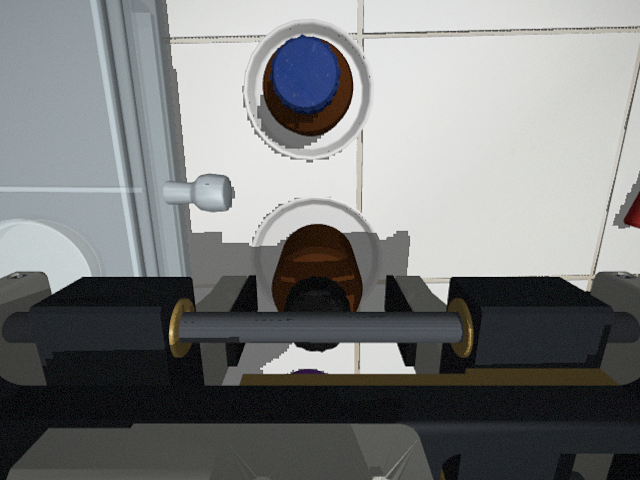

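Emit:
carry_out(
  moves=[
    [1,0,3,0,0,0,75],
    [1,0,3,0,0,0,30],
    [1,0,3,0,0,0,20],
    [1,0,3,0,0,0,20],
    [1,0,3,0,0,0,20],
  ],
  squeeze=20,
)

```text
time_s: 2.75
tcp_pos: [0.5418, 0.0052, 0.0641]
eef_rot: [-66.1, 89.9, 22.6]
contact_force: [-0.2, 0.4, 0.4]
gripper_width: 0.0393
```

Run:
```python
from h import *
show()
p=load("w2")
for n,uv,z in [("capS",(306,73),.080),("sauS",(307,90),.008),("bodyS",(308,100),.03),("knob",(218,192),.036)]: print(n,(unproj(p,uv,z)[:2]*1000).round(1))
```

```text
t 2.75 tcp [541.8   5.2  64.1] ty ang 178.74 tx [ 0.001  0.    -1.   ] F [-0.2  0.4  0.4] w 39.3 J [ 21.  18. -28.  -0. -45. -23.]
capS [541.3 -96. ]
sauS [543.2 -99.8]
bodyS [542.2 -92. ]
knob [592.1 -46.4]
```

Emit:
carry_out(
  moves=[
    [0,0,-2,0,0,0,20],
    [0,0,-2,0,0,0,20],
    [0,0,-2,0,0,0,20],
    [0,0,-2,0,0,0,20],
    [0,0,-2,0,0,0,20],
  ],
)

```text
time_s: 3.25
tcp_pos: [0.5416, 0.0051, 0.0615]
eef_rot: [105.4, 90.0, -165.9]
contact_force: [1.3, 0.8, -1.0]
gripper_width: 0.0282
```

Emit:
carry_out(
  moves=[
    [0,0,10,0,0,0,20],
    [0,0,35,0,0,0,20],
    [0,0,70,0,0,0,20],
    [0,0,105,0,0,0,20],
    [0,0,133,0,0,0,20],
  ],
)

```text
time_s: 3.75
tcp_pos: [0.5418, 0.0051, 0.1974]
eef_rot: [-78.4, 89.9, 10.4]
contact_force: [1.7, 1.2, -0.4]
gripper_width: 0.028
```

```bash
python3 -c "
from h import *
show()"
```

```text
t 3.75 tcp [541.8   5.1 197.4] ty ang 178.75 tx [ 0.002  0.    -1.   ] F [ 1.7  1.2 -0.4] w 28.0 J [ 21.   9. -19.   0. -62. -23.]
```

Emit:
carry_out(
  moves=[
    [-6,19,0,0,0,0,20],
    [-18,56,0,0,0,0,20],
    [-32,100,0,0,0,0,20],
    [-46,145,0,0,0,0,20],
    [-60,188,0,0,0,0,20],
  ],
)

```text
time_s: 4.25
tcp_pos: [0.4808, 0.1945, 0.1955]
eef_rot: [-48.0, 90.0, 40.8]
contact_force: [0.7, 0.3, -1.4]
gripper_width: 0.0281
```

Emit:
carry_out(
  moves=[
    [-7,23,0,0,0,0,20],
    [-10,32,-5,0,0,0,20],
    [-10,32,-45,0,0,0,20],
    [-10,32,-85,0,0,0,20],
    [-10,32,-115,0,0,0,20],
  ],
)

```text
time_s: 4.75
tcp_pos: [0.4708, 0.224, 0.0778]
eef_rot: [123.4, 89.9, -147.9]
contact_force: [-0.4, -0.1, -1.8]
gripper_width: 0.0277
```

```bash
python3 -c "
from h import *
show();a=r.capture('side');crop(a,200,180,300,240,2.6,'s2.png')"
```

```text
t 4.75 tcp [470.8 224.   77.8] ty ang 178.71 tx [-0.001 -0.001 -1.   ] F [-0.4 -0.1 -1.8] w 27.7 J [ 47.  15. -30.  -0. -46. -48.]
```

View pics/s2.png

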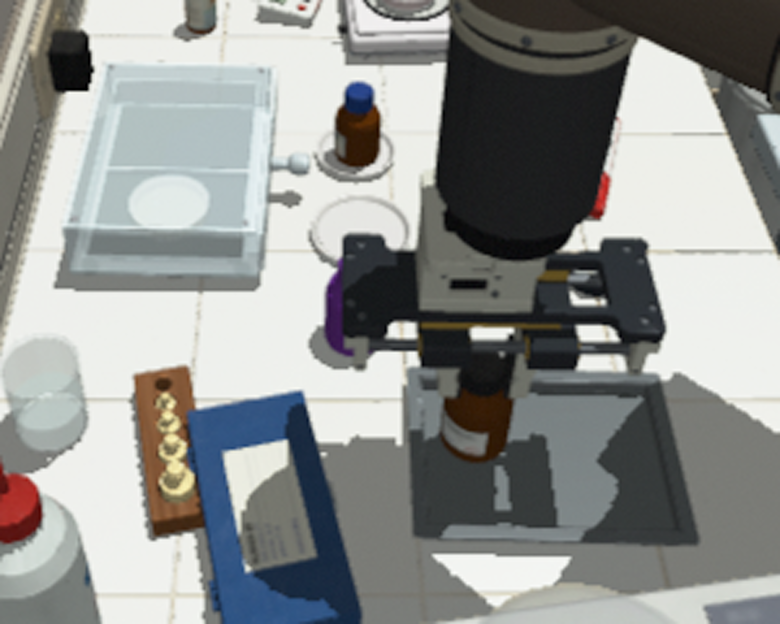

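The large bottle (crop 478,420) hangs upright over the tray, with clear floor around it. I lower it gently and release.

Emit:
carry_out(
  moves=[
    [1,1,-8,0,0,0,20],
    [1,1,-14,0,0,0,20],
    [1,1,-17,0,0,0,20],
    [1,1,-18,0,0,0,20],
    [1,1,-18,0,0,0,20],
  ],
)

```text
time_s: 5.3
tcp_pos: [0.473, 0.2264, 0.0624]
eef_rot: [-45.2, 89.9, 43.5]
contact_force: [0.9, -0.2, -1.0]
gripper_width: 0.0279
```

Emit:
carry_out(
  moves=[
    [0,0,0,0,0,0,60],
    [0,0,0,0,0,0,60],
    [0,0,0,0,0,0,60],
    [0,0,0,0,0,0,60],
    [0,0,0,0,0,0,60],
  ],
)

```text
time_s: 5.8
tcp_pos: [0.4727, 0.2261, 0.0617]
eef_rot: [-44.4, 90.0, 44.4]
contact_force: [0.3, 0.6, 0.5]
gripper_width: 0.052
```

Emit:
carry_out(
  moves=[
    [0,0,10,0,0,0,60],
    [0,0,40,0,0,0,60],
    [0,0,85,0,0,0,60],
    [0,0,120,0,0,0,75],
    [0,0,120,0,0,0,75],
  ],
)

```text
time_s: 6.3
tcp_pos: [0.4751, 0.2279, 0.1878]
eef_rot: [-51.7, 89.4, 37.1]
contact_force: [-0.2, 0.9, -0.9]
gripper_width: 0.0625
```

```bash
python3 -c "
from h import *
show()"
```

```text
t 6.3 tcp [475.1 227.9 187.8] ty ang 178.79 tx [ 0.008  0.006 -1.   ] F [-0.2  0.9 -0.9] w 62.5 J [ 47.   8. -22.   0. -60. -48.]
```

Emit:
carry_out(
  moves=[
    [5,-25,5,0,0,0,75],
    [15,-70,5,0,0,0,75],
    [25,-118,5,0,0,0,75],
    [35,-166,5,0,0,0,75],
    [45,-214,5,0,0,0,75],
  ],
)

```text
time_s: 6.8
tcp_pos: [0.5176, 0.0104, 0.1874]
eef_rot: [-74.6, 90.0, 14.1]
contact_force: [1.7, -0.0, 0.6]
gripper_width: 0.0656
```

Emit:
carry_out(
  moves=[
    [10,-45,0,0,0,0,75],
    [18,-80,0,0,0,0,75],
    [23.5,-104,0,0,0,0,75],
    [23.5,-108,-20,0,0,0,75],
    [23.5,-108,-60,0,0,0,75],
  ],
)

```text
time_s: 7.3
tcp_pos: [0.5435, -0.0971, 0.1291]
eef_rot: [-86.1, 89.6, 2.5]
contact_force: [1.1, -0.2, -0.8]
gripper_width: 0.0657
```

Emit:
carry_out(
  moves=[
    [0,0,-35,0,0,0,75],
    [0,0,-55,0,0,0,75],
    [0,0,-65,0,0,0,75],
    [0,0,-69,0,0,0,75],
    [0,0,-70,0,0,0,75],
  ],
)

```text
time_s: 7.8
tcp_pos: [0.5416, -0.0958, 0.0571]
eef_rot: [-96.8, 90.0, -8.1]
contact_force: [0.3, -0.2, 0.5]
gripper_width: 0.0657
```

```bash
python3 -c "
from h import *
show();wrist('w3')"
```

```text
t 7.8 tcp [541.6 -95.8  57.1] ty ang 178.76 tx [ 0.001 -0.    -1.   ] F [ 0.3 -0.2  0.5] w 65.7 J [ 10.  19. -27.   0. -44. -12.]
```

View pics/w3.png

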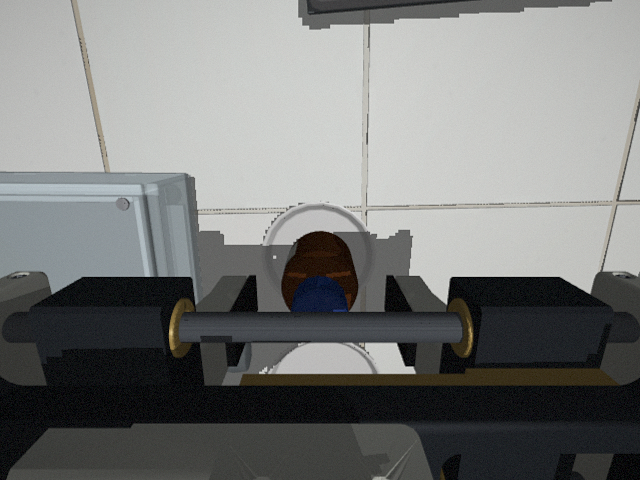

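The blue cap (320,295) sits centred between the fingers. I grip it, lift, and carry it to the tray.

Emit:
carry_out(
  moves=[
    [0,0,0,0,0,0,20],
    [0,0,0,0,0,0,18],
    [0,0,0,0,0,0,18],
    [0,0,0,0,0,0,18],
    [0,0,0,0,0,0,18],
  ],
)

```text
time_s: 8.35
tcp_pos: [0.5412, -0.0959, 0.0568]
eef_rot: [-82.1, 90.0, 6.6]
contact_force: [-0.8, -1.2, -0.3]
gripper_width: 0.0311
```

Emit:
carry_out(
  moves=[
    [0,0,0,0,0,0,18],
    [0,0,0,0,0,0,18],
    [0,0,0,0,0,0,18],
    [0,0,0,0,0,0,18],
    [0,0,10,0,0,0,18],
  ],
)

```text
time_s: 8.85
tcp_pos: [0.5399, -0.096, 0.0656]
eef_rot: [93.7, 89.8, -177.6]
contact_force: [-0.1, 0.3, 0.1]
gripper_width: 0.0247
```

Emit:
carry_out(
  moves=[
    [0,0,30,0,0,0,18],
    [0,0,65,0,0,0,18],
    [0,0,100,0,0,0,18],
    [0,0,123,0,0,0,18],
    [0,0,123,0,0,0,18],
  ],
)

```text
time_s: 9.35
tcp_pos: [0.5431, -0.0959, 0.1941]
eef_rot: [-86.5, 89.6, 2.2]
contact_force: [0.9, 0.1, -0.2]
gripper_width: 0.0242
```

```bash
python3 -c "
from h import *
show()"
```

```text
t 9.35 tcp [543.1 -95.9 194.1] ty ang 178.77 tx [ 0.007  0.    -1.   ] F [ 0.9  0.1 -0.2] w 24.2 J [ 10.  10. -18.   0. -61. -12.]
```

Now (-161, +328) to the tray at (380,232).

Emit:
carry_out(
  moves=[
    [-9,18,0,0,0,0,18],
    [-25,52,0,0,0,0,18],
    [-46,94,0,0,0,0,18],
    [-67,136,0,0,0,0,18],
    [-88,178,0,0,0,0,18],
  ],
)

```text
time_s: 9.85
tcp_pos: [0.4516, 0.083, 0.1893]
eef_rot: [102.9, 90.0, -168.4]
contact_force: [1.1, 1.5, -0.2]
gripper_width: 0.0244
```

Emit:
carry_out(
  moves=[
    [-21,42,0,0,0,0,18],
    [-42,84,0,0,0,0,18],
    [-60,122,0,0,0,0,18],
    [-70,143,0,0,0,0,18],
    [-73,150,0,0,0,0,18],
  ],
)

```text
time_s: 10.35
tcp_pos: [0.3789, 0.2337, 0.1895]
eef_rot: [92.2, 90.0, -178.9]
contact_force: [0.6, -0.3, -0.5]
gripper_width: 0.0245
```

Emit:
carry_out(
  moves=[
    [0,0,-15,0,0,0,18],
    [0,0,-50,0,0,0,18],
    [0,0,-85,0,0,0,18],
    [0,0,-107,0,0,0,18],
    [0,0,-117,0,0,0,18],
  ],
)

```text
time_s: 10.85
tcp_pos: [0.3793, 0.2301, 0.0705]
eef_rot: [143.9, 89.8, -127.5]
contact_force: [0.3, -0.0, -1.2]
gripper_width: 0.0243
```

Emit:
carry_out(
  moves=[
    [0,0,-6,0,0,0,18],
    [0,0,-9,0,0,0,18],
    [0,0,-9,0,0,0,18],
    [0,0,-9,0,0,0,18],
    [0,0,-9,0,0,0,18],
  ],
)

```text
time_s: 11.35
tcp_pos: [0.3804, 0.2325, 0.0643]
eef_rot: [-34.9, 89.9, 53.9]
contact_force: [-0.5, 0.4, -1.1]
gripper_width: 0.0243
```

```bash
python3 -c "
from h import *
show()"
```

```text
t 11.35 tcp [380.4 232.5  64.3] ty ang 178.75 tx [ 0.001  0.001 -1.   ] F [-0.5  0.4 -1.1] w 24.3 J [ 57.   9. -40.   0. -41. -58.]
```

Emit:
carry_out(
  moves=[
    [0,0,-4,0,0,0,18],
    [0,0,-6,0,0,0,18],
    [0,0,-7,0,0,0,18],
    [0,0,-7,0,0,0,18],
    [0,0,-7,0,0,0,18],
  ],
)

```text
time_s: 11.85
tcp_pos: [0.3801, 0.2321, 0.0566]
eef_rot: [151.0, 90.0, -120.3]
contact_force: [-0.5, 0.1, 1.1]
gripper_width: 0.0242
```

Emit:
carry_out(
  moves=[
    [0,0,0,0,0,0,55],
    [0,0,0,0,0,0,55],
    [0,0,0,0,0,0,55],
    [0,0,0,0,0,0,55],
    [0,0,0,0,0,0,55],
  ],
)

```text
time_s: 12.35
tcp_pos: [0.3801, 0.2321, 0.0566]
eef_rot: [-25.0, 90.0, 63.7]
contact_force: [0.1, -1.2, 0.3]
gripper_width: 0.0481
```

Emit:
carry_out(
  moves=[
    [0,0,10,0,0,0,55],
    [0,0,40,0,0,0,55],
    [0,0,80,0,0,0,55],
    [0,0,120,0,0,0,55],
    [0,0,130,0,0,0,55],
  ],
)

```text
time_s: 12.85
tcp_pos: [0.3818, 0.2337, 0.1918]
eef_rot: [-41.9, 89.6, 46.9]
contact_force: [-0.1, 1.8, -0.3]
gripper_width: 0.0481
```

```bash
python3 -c "
from h import *
show()"
```

```text
t 12.85 tcp [381.8 233.7 191.8] ty ang 178.78 tx [ 0.005  0.006 -1.   ] F [-0.1  1.8 -0.3] w 48.1 J [ 57.  -0. -30.   0. -60. -58.]
```

Emit:
carry_out(
  moves=[
    [20,-25,10,0,0,-0.13,65],
    [40,-50,10,0,0,-0.26,65],
    [60,-77,10,0,0,-0.39,65],
    [80,-103,10,0,0,-0.52,65],
    [100,-128,10,0,0,-0.65,65],
  ],
)

```text
time_s: 13.35
tcp_pos: [0.4806, 0.1028, 0.1971]
eef_rot: [-8.0, 90.0, 43.2]
contact_force: [0.9, 0.4, 0.0]
gripper_width: 0.0571
```

Emit:
carry_out(
  moves=[
    [20,-26,-5,0,0,-0.13,65],
    [40,-52,-10,0,0,-0.26,65],
    [60,-78,-15,0,0,-0.39,65],
    [80,-104,-20,0,0,-0.52,65],
    [95,-125,-30,0,0,-0.65,65],
  ],
)

```text
time_s: 13.85
tcp_pos: [0.5763, -0.0224, 0.1671]
eef_rot: [-13.2, 89.9, 0.7]
contact_force: [0.3, 0.5, -0.0]
gripper_width: 0.0572
```

Emit:
carry_out(
  moves=[
    [10,-12,-30,0,0,-0.13,65],
    [20,-24,-60,0,0,-0.27,65],
    [20,-24,-65,0,0,-0.27,65],
    [20,-24,-65,0,0,-0.27,65],
    [20,-24,-65,0,0,-0.27,65],
  ],
)

```text
time_s: 14.35
tcp_pos: [0.5955, -0.0445, 0.1028]
eef_rot: [0.3, 89.9, -0.7]
contact_force: [-0.1, 0.6, 0.6]
gripper_width: 0.0571
```

```bash
python3 -c "
from h import *
show();p,im=wrist('w4');a=r.capture('top');b=np.vstack([im[:330],cv2.resize(a[140:380,170:490],None,fx=2,fy=2,interpolation=cv2.INTER_CUBIC)[:270]]);cv2.imwrite('pics/m4.png',b)"
```

```text
t 14.35 tcp [595.5 -44.5 102.8] ty ang 88.95 tx [ 0.001 -0.    -1.   ] F [-0.1  0.6  0.6] w 57.1 J [  14.   19.  -19.    0.  -52. -106.]
```

View pics/w4.png

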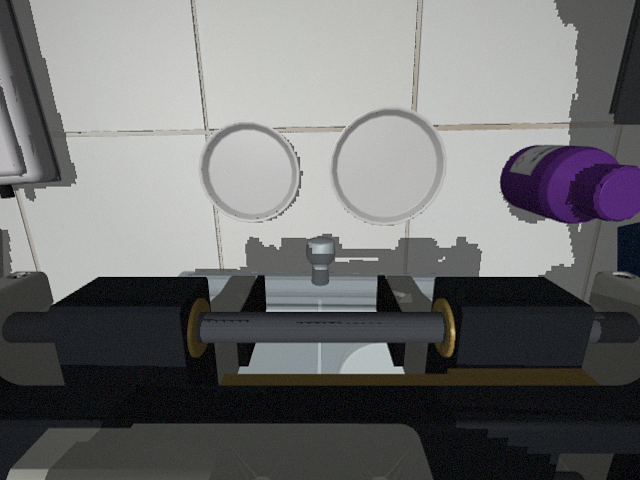

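The saucers are clear: small at (250,171), large at (388,166). The knob ball is at (320,249), centred between the fingers.

Run:
```python
from h import *
p=load("w4")
for n,uv,z in [("sauS",(250,172),.008),("sauL",(388.5,166),.008),("knobtop?",(320,245),.046),("knobfront",(320,236),.036),("ball",(320,249),.036),("stemend",(320,282),.036),("purplecap",(628,193),.085)]: print(n,(unproj(p,uv,z)[:2]*1000).round(1))
```

```text
sauS [541.8 -97.5]
sauL [539.3   5.4]
knobtop? [587.7 -46.2]
knobfront [584.3 -46.1]
ball [593.8 -46.3]
stemend [619.1 -46.8]
purplecap [549.6 117.1]
```

Emit:
carry_out(
  moves=[
    [0,-1,-30,0,0,0,65],
    [0,-1,-60,0,0,0,65],
    [0,-1,-77,0,0,0,65],
    [0,-1,-84,0,0,0,65],
    [0,-1,-84,0,0,0,45],
  ],
)

```text
time_s: 14.95
tcp_pos: [0.5951, -0.0455, 0.0178]
eef_rot: [-142.4, 90.0, -143.5]
contact_force: [0.6, 0.4, -0.2]
gripper_width: 0.0533
```

Emit:
carry_out(
  moves=[
    [0,0,0,0,0,0,10],
    [0,0,0,0,0,0,10],
    [0,0,0,0,0,0,10],
    [0,0,0,0,0,0,10],
    [0,0,0,0,0,0,10],
  ],
)

```text
time_s: 15.45
tcp_pos: [0.5955, -0.045, 0.0182]
eef_rot: [43.9, 89.9, 42.6]
contact_force: [-1.4, 4.3, 3.8]
gripper_width: 0.0191
```

Emit:
carry_out(
  moves=[
    [0,0,0,0,0,0,10],
    [0,0,0,0,0,0,10],
    [0,0,0,0,0,0,10],
    [0,0,0,0,0,0,10],
    [-2,0,0,0,0,0,10],
  ],
)

```text
time_s: 15.95
tcp_pos: [0.5943, -0.045, 0.0182]
eef_rot: [23.5, 89.8, 22.3]
contact_force: [1.4, 5.9, 1.5]
gripper_width: 0.0192
```

```bash
python3 -c "
from h import *
show()"
```

```text
t 15.95 tcp [594.3 -45.   18.2] ty ang 88.81 tx [ 0.002  0.001 -1.   ] F [1.4 5.9 1.5] w 19.2 J [  14.   25.  -23.   -0.  -41. -106.]
```

Emit:
carry_out(
  moves=[
    [-6,1,0,0,0,0,10],
    [-16,1,0,0,0,0,10],
    [-28,1.5,0,0,0,0,10],
    [-41,2,0,0,0,0,10],
    [-54,2,0,0,0,0,10],
  ],
)

```text
time_s: 16.45
tcp_pos: [0.5387, -0.0434, 0.0181]
eef_rot: [23.6, 89.9, 22.4]
contact_force: [1.8, 7.6, 4.5]
gripper_width: 0.0193
```

Emit:
carry_out(
  moves=[
    [-13,0.3,0,0,0,0,10],
    [-26,0.6,0,0,0,0,10],
    [-39,0.9,0,0,0,0,10],
    [-52,1.2,0,0,0,0,10],
    [-65,1.5,0,0,0,0,10],
  ],
)

```text
time_s: 16.95
tcp_pos: [0.4741, -0.0416, 0.0181]
eef_rot: [27.5, 89.8, 26.3]
contact_force: [0.8, 9.3, 3.8]
gripper_width: 0.0194
```

Emit:
carry_out(
  moves=[
    [-12,0.3,0,0,0,0,10],
    [-22,0.5,0,0,0,0,10],
    [-29,0.7,0,0,0,0,10],
    [-32,0.8,0,0,0,0,10],
    [-32,0.8,0,0,0,0,10],
  ],
)

```text
time_s: 17.45
tcp_pos: [0.4419, -0.0406, 0.0181]
eef_rot: [36.7, 89.8, 35.5]
contact_force: [-1.1, 10.6, 6.0]
gripper_width: 0.0194
```

```bash
python3 -c "
from h import *
show();p,im=wrist('w5');a=r.capture('top');b=np.hstack([cv2.resize(im,(400,300)),cv2.resize(a[130:370,170:490],(400,300))]);cv2.imwrite('pics/top5.png',a);cv2.imwrite('pics/m5.png',b)"
```

```text
t 17.45 tcp [441.9 -40.6  18.1] ty ang 88.8 tx [ 0.002  0.002 -1.   ] F [-1.1 10.6  6. ] w 19.4 J [  20.   14.  -43.   -0.  -33. -111.]
```

View pics/m5.png

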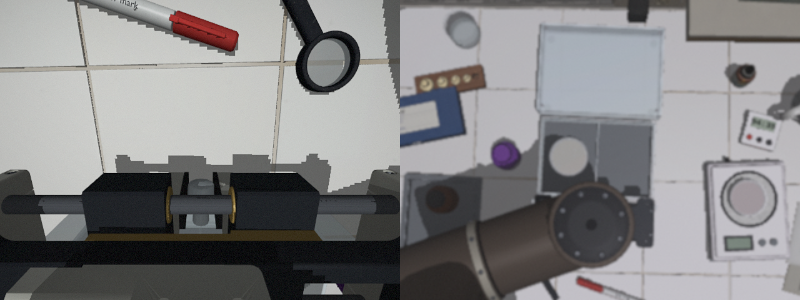

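The drawer is out about 152 mm and the dish is visible in its +y half (inset 570,155). I release the knob, rise, and go to the stage.

Emit:
carry_out(
  moves=[
    [0,0,0,0,0,0,55],
    [0,0,0,0,0,0,65],
    [0,0,0,0,0,0,65],
    [0,0,0,0,0,0,65],
    [0,0,5,0,0,0,65],
  ],
)

```text
time_s: 18.05
tcp_pos: [0.4412, -0.042, 0.0221]
eef_rot: [-160.9, 89.9, -162.1]
contact_force: [0.1, 0.6, -0.6]
gripper_width: 0.0531
```

Emit:
carry_out(
  moves=[
    [0,0,20,0,0,0,65],
    [0,0,60,0,0,0,65],
    [0,0,105,0,0,0,70],
    [3,-20,140,0,0,0.13,100],
    [7,-50,150,0,0,0.26,100],
  ],
)

```text
time_s: 18.55
tcp_pos: [0.4512, -0.0914, 0.1773]
eef_rot: [-8.2, 89.6, 5.9]
contact_force: [1.0, 0.5, 0.3]
gripper_width: 0.0724
```

Emit:
carry_out(
  moves=[
    [6,-44,0,0,0,0.13,100],
    [13,-88,0,0,0,0.26,100],
    [19,-132,0,0,0,0.39,100],
    [26,-170,0,0,0,0.52,100],
    [33,-195,0,0,0,0.65,100],
  ],
)

```text
time_s: 19.05
tcp_pos: [0.4816, -0.2892, 0.1726]
eef_rot: [138.7, 90.0, -170.1]
contact_force: [-0.3, -1.1, 0.4]
gripper_width: 0.0875
```

Emit:
carry_out(
  moves=[
    [2,-10,0,0,0,0.13,100],
    [3,-18,0,0,0,0.26,100],
    [3,-18,0,0,0,0.39,100],
    [3,-18,0,0,0,0.52,100],
    [3,-18,0,0,0,0.65,100],
  ],
)

```text
time_s: 19.55
tcp_pos: [0.4846, -0.3048, 0.1726]
eef_rot: [76.1, 90.0, 164.6]
contact_force: [0.5, 0.1, 1.3]
gripper_width: 0.0877
```

```bash
python3 -c "
from h import *
show();p,im=wrist('w6');a=r.capture('top');cv2.imwrite('pics/top6.png',a);b=np.hstack([im[:300,160:480],cv2.resize(a[190:350,175:415],None,fx=2,fy=2,interpolation=cv2.INTER_CUBIC)[:300]]);cv2.imwrite('pics/m6.png',b);print(b.shape)"
```

```text
t 19.55 tcp [ 484.6 -304.8  172.6] ty ang 178.43 tx [-0.001  0.    -1.   ] F [0.5 0.1 1.3] w 87.7 J [-13.  13. -17.  -0. -60.  11.]
(300, 800, 3)
```

View pics/m6.png

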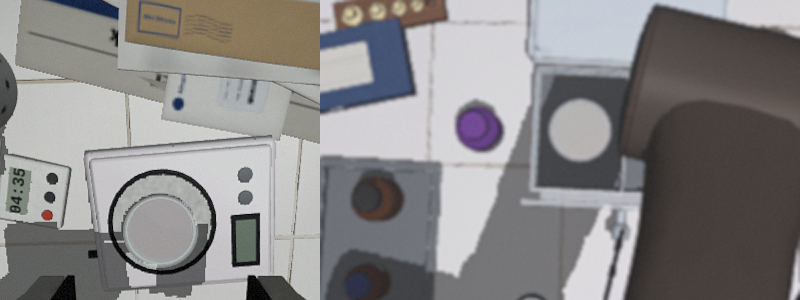

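Run:
```python
from h import *
p=load("w6")
for n,uv,z in [("stage",(322.5,221),.0385),("dishC",(319.5,232),.052),("dishL",(281,232),.052),("dishR",(358,232),.052)]: print(n,(unproj(p,uv,z)[:2]*1000).round(1))
t=r.camera_params("top")
for n,uv,z in [("dishN",(304.75,254.75),.035),("panelL",((532-320+.5)/2+174.5,(192+.5)/2+189.5),.048),("panelL2",((540-320+.5)/2+174.5,(68+.5)/2+189.5),.048),("knob",((620-320)/2+175,222/2+190),.036),
 ("botL",((372-320+.5)/2+174.5,196/2+190),.088),("botS",((364-320)/2+175,283/2+190),.08)]: print(n,(unproj(t,uv,z)[:2]*1000).round(1))
```

```text
stage [ 482.  -311.4]
dishC [ 484.9 -304.9]
dishL [ 518.1 -305.9]
dishR [ 451.7 -304. ]
dishN [551.8   4.8]
panelL [482.8  54.4]
panelL2 [617.7  49.3]
knob [452.1 -41.3]
botL [473.9 217.9]
botS [383.6 223.8]
```

Emit:
carry_out(
  moves=[
    [0,0,-40,0,0,0,100],
    [0,0,-80,0,0,0,100],
    [0,0,-110,0,0,0,100],
    [0,0,-122,0,0,0,100],
    [0,0,-126,0,0,0,100],
  ],
  squeeze=12,
)

```text
time_s: 20.15
tcp_pos: [0.4845, -0.3045, 0.0456]
eef_rot: [81.9, 89.9, 170.0]
contact_force: [0.4, 0.4, 0.4]
gripper_width: 0.0878
```

Emit:
carry_out(
  moves=[
    [0,0,-3,0,0,0,100],
    [0,0,-4,0,0,0,85],
    [0,0,-4,0,0,0,65],
    [0,0,-4,0,0,0,62],
    [0,0,-4,0,0,0,62],
  ],
)

```text
time_s: 20.65
tcp_pos: [0.4856, -0.3047, 0.0434]
eef_rot: [-104.7, 89.9, -16.6]
contact_force: [-1.2, 0.2, 2.4]
gripper_width: 0.0639
```

Emit:
carry_out(
  moves=[
    [0,0,0,0,0,0,62],
    [0,0,0,0,0,0,62],
    [0,0,0,0,0,0,62],
    [0,0,3,0,0,0,62],
    [0,0,10,0,0,0,62],
  ],
)

```text
time_s: 21.15
tcp_pos: [0.4845, -0.3044, 0.0523]
eef_rot: [71.9, 89.9, 160.1]
contact_force: [-0.5, 0.5, -0.9]
gripper_width: 0.0641
```

```bash
python3 -c "
from h import *
show()"
```

```text
t 21.15 tcp [ 484.5 -304.4   52.3] ty ang 178.15 tx [-0.001  0.    -1.   ] F [-0.5  0.5 -0.9] w 64.1 J [-13.  21. -25.  -0. -45.  11.]
```

Emit:
carry_out(
  moves=[
    [0,0,25,0,0,0,62],
    [2,8,55,0,0,0,62],
    [8,28,85,0,0,0,62],
    [19,62,98,0,0,0,62],
    [32,104,98,0,0,0,62],
  ],
)

```text
time_s: 21.65
tcp_pos: [0.5185, -0.2006, 0.1536]
eef_rot: [-96.4, 89.7, -8.4]
contact_force: [1.3, 0.5, -0.6]
gripper_width: 0.0642
```

Emit:
carry_out(
  moves=[
    [13,42,0,0,0,0,62],
    [23,75,0,0,0,0,62],
    [30,98,0,0,0,0,62],
    [33,108,0,0,0,0,62],
    [33,108,0,0,0,0,62],
  ],
)

```text
time_s: 22.15
tcp_pos: [0.5504, -0.0915, 0.1508]
eef_rot: [-67.3, 90.0, 21.0]
contact_force: [-0.4, -1.0, -0.4]
gripper_width: 0.0641
```

```bash
python3 -c "
from h import *
show();p,im=wrist('w7')"
```

```text
t 22.15 tcp [550.4 -91.5 150.8] ty ang 178.27 tx [ 0.  0. -1.] F [-0.4 -1.  -0.4] w 64.1 J [ 11.  13. -20.  -0. -57. -12.]
```

View pics/w7.png

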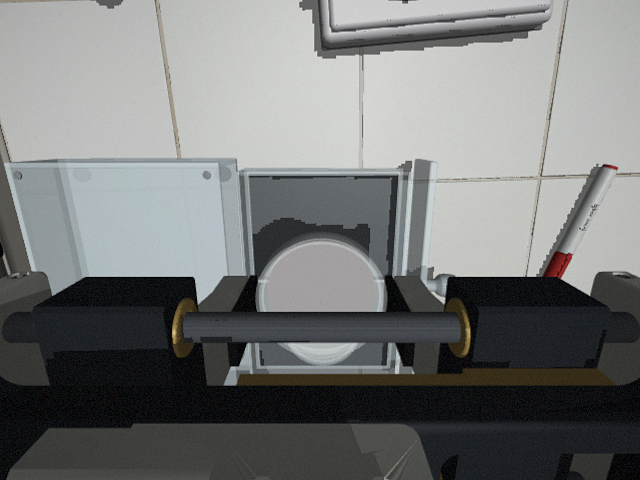

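Run:
```python
from h import *
p=load("w7")
for n,uv,z in [("floorBackcorner",(250,179),.019),("floorFrontcorner",(392,178),.019),("walltop front",(412,167),.048),("walltop back",(240,170),.048),("cabfront",(236,160),.062),("cab",(240,200),.062),("panel top outer",(437,162),.048)]: print(n,(unproj(p,uv,z)[:2]*1000).round(1))
for X in [(.5504,-.0915,.019),(.6155,-.145,.019),(.4855,-.139,.019)]:print(proj(p,X))
```

```text
floorBackcorner [ 609.  -137.6]
floorFrontcorner [ 487.3 -134.6]
walltop front [ 478.2 -145.9]
walltop back [ 610.  -147.7]
cabfront [ 608.8 -155.9]
cab [ 608.8 -126.9]
panel top outer [ 459.4 -149. ]
[320.01473025 228.85549363]
[241.66254473 170.43196504]
[394.24892254 172.78783237]
```

Emit:
carry_out(
  moves=[
    [-2.5,0,-40,0,0,0,62],
    [-2.5,0,-75,0,0,0,62],
    [-2.5,0,-100,0,0,0,62],
    [-2.5,0,-115,0,0,0,62],
    [-2.5,0,-120,0,0,0,62],
  ],
)

```text
time_s: 22.7
tcp_pos: [0.546, -0.094, 0.0288]
eef_rot: [100.4, 89.8, -171.6]
contact_force: [-0.2, 0.4, -0.8]
gripper_width: 0.0641
```

Emit:
carry_out(
  moves=[
    [0,0,-2,0,0,0,62],
    [0,0,-3,0,0,0,62],
    [0,0,-4,0,0,0,62],
    [0,0,-4.5,0,0,0,62],
    [0,0,-4.5,0,0,0,62],
  ],
)

```text
time_s: 23.2
tcp_pos: [0.5479, -0.0925, 0.0266]
eef_rot: [-78.0, 89.9, 10.2]
contact_force: [0.7, 0.0, -0.2]
gripper_width: 0.0643
```

```bash
python3 -c "
from h import *
show();p,im=wrist('w8')"
```

```text
t 23.2 tcp [547.9 -92.5  26.6] ty ang 178.17 tx [ 0.001  0.    -1.   ] F [ 0.7  0.  -0.2] w 64.3 J [ 11.  22. -28.   0. -40. -12.]
```

View pics/w8.png

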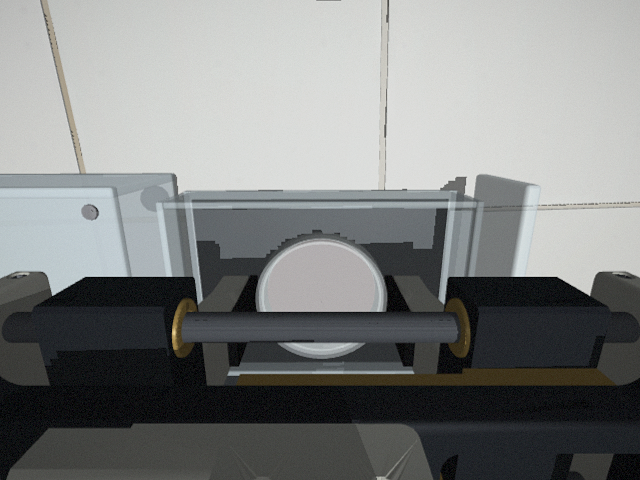

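Emit:
carry_out(
  moves=[
    [0,0,-0.7,0,0,0,62],
    [0,0,-0.7,0,0,0,70],
    [0,0,-0.7,0,0,0,78],
    [0,0,-0.7,0,0,0,80],
    [0,0,-0.7,0,0,0,80],
  ],
)

```text
time_s: 23.75
tcp_pos: [0.5475, -0.0926, 0.0253]
eef_rot: [85.3, 90.0, 173.5]
contact_force: [1.3, -0.5, 0.4]
gripper_width: 0.0699
```

Emit:
carry_out(
  moves=[
    [0,0,5,0,0,0,80],
    [0,0,30,0,0,0,80],
    [0,0,70,0,0,0,80],
    [0,0,105,0,0,0,85],
    [2,10,120,0,0,0,90],
  ],
)

```text
time_s: 24.25
tcp_pos: [0.551, -0.0831, 0.1493]
eef_rot: [-87.0, 89.7, 1.2]
contact_force: [0.5, 0.1, 0.1]
gripper_width: 0.0766
```

Emit:
carry_out(
  moves=[
    [0,10,0,0,0,0,90],
    [0,15,0,0,0,0,90],
    [0,15,0,0,0,0,90],
    [0,15,0,0,0,0,90],
    [0,15,0,0,0,0,90],
  ],
)

```text
time_s: 24.75
tcp_pos: [0.5491, -0.0679, 0.1445]
eef_rot: [104.3, 89.9, -167.5]
contact_force: [0.2, -0.8, -0.6]
gripper_width: 0.0787
```

```bash
python3 -c "
from h import *
show();p,im=wrist('w9');a=r.capture('side');b=np.vstack([im[100:400,100:540],cv2.resize(a[180:380,200:493],(440,300))]);cv2.imwrite('pics/m9.png',b)"
```

```text
t 24.75 tcp [549.1 -67.9 144.5] ty ang 178.17 tx [-0.002 -0.    -1.   ] F [ 0.2 -0.8 -0.6] w 78.7 J [ 13.  13. -21.  -0. -56. -15.]
```

View pics/m9.png

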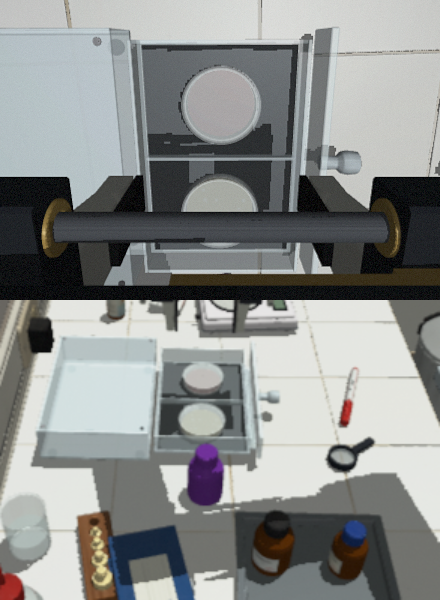

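Both dishes lie flat in their halves: counted at (321,206), next near (320,310) with its upper edge at v=275. Both bottles stand upright in the tray. Next I work out where the next dish is.

Run:
```python
from h import *
p=load("w9")
for n,uv,z in [("dishC",(321,205),.035),("N top edge",(319.5,274.5),.035),("Nl",(280.5,306),.035),("Nr",(358.5,306),.035),("divB",(249,258.5),.027),("divF",(392,257.5),.027),("knob",(447,261),.036),("knobfront",(462,261),.036),("bottomwall in",(322,351),.019)]: print(n,(unproj(p,uv,z)[:2]*1000).round(1))
im=cv2.imread("pics/w9.png"); print(im[225:290:3,319].tolist())
```

```text
dishC [547.2 -93.7]
N top edge [550.5 -33.2]
Nl [586.   -4.4]
Nr [517.   -2.1]
divB [611.6 -47. ]
divF [486.9 -43.7]
knob [442.1 -42.3]
knobfront [429.4 -41.9]
bottomwall in [551.   53.9]
[[166, 163, 164], [164, 162, 165], [165, 165, 168], [162, 162, 167], [159, 160, 154], [184, 185, 177], [120, 120, 116], [49, 44, 42], [49, 45, 44], [48, 46, 43], [87, 84, 79], [166, 165, 157], [42, 41, 40], [50, 50, 47], [46, 45, 40], [50, 48, 45], [52, 52, 47], [88, 89, 85], [148, 155, 152], [162, 169, 167], [164, 171, 167], [164, 171, 167]]
```

Emit:
carry_out(
  moves=[
    [0,25,0,0,0,0,84.5],
    [1,55,0,0,0,0,84.5],
    [1,69,-20,0,0,0,84.5],
    [1,69.5,-55,0,0,0,84.5],
    [1,69.5,-75,0,0,0,84.5],
  ],
)

```text
time_s: 25.35
tcp_pos: [0.5496, 0.0021, 0.0683]
eef_rot: [97.7, 89.9, -174.2]
contact_force: [-0.0, 0.6, 0.0]
gripper_width: 0.0741
```

Emit:
carry_out(
  moves=[
    [0,0,-4,0,0,0,84.5],
    [0,0,-8,0,0,0,84.5],
    [0,0,-12,0,0,0,84.5],
    [0,0,-15,0,0,0,84.5],
    [0,0,-15,0,0,0,84.5],
  ],
)

```text
time_s: 25.85
tcp_pos: [0.5508, 0.0018, 0.0557]
eef_rot: [-68.1, 90.0, 20.1]
contact_force: [-0.0, 0.3, -0.4]
gripper_width: 0.0737
```

Run:
```python
from h import *
s=show();p,im=wrist('w10')
for X in [(.5515,.0025,.035),(.586,.0025,.035),(.517,.0025,.035)]: print(proj(p,X).round(0))
cv2.imwrite('pics/w10c.png',im[150:400,150:500])
```

```text
t 25.85 tcp [550.8   1.8  55.7] ty ang 178.16 tx [ 0.001  0.    -1.   ] F [-0.   0.3 -0.4] w 73.7 J [ 21.  19. -27.   0. -44. -22.]
[319. 279.]
[259. 281.]
[378. 277.]
```

View pics/w10c.png

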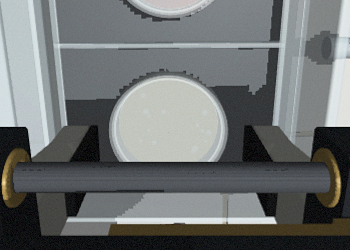

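The dish (320,280) is centred between the fingers, and they passed the cabinet edge without contact. I descend and grip.

Emit:
carry_out(
  moves=[
    [0.5,0,-10,0,0,0,84.5],
    [0.5,0,-19,0,0,0,84.5],
    [0.5,0,-25,0,0,0,84.5],
    [0.5,0,-28,0,0,0,84.5],
    [0.5,0,-29,0,0,0,84.5],
  ],
)

```text
time_s: 26.4
tcp_pos: [0.5508, 0.0018, 0.0257]
eef_rot: [112.8, 89.9, -159.1]
contact_force: [-0.4, -0.5, 0.3]
gripper_width: 0.074
```

Emit:
carry_out(
  moves=[
    [0,0,0,0,0,0,75],
    [0,0,0,0,0,0,67],
    [0,0,0,0,0,0,67],
    [0,0,0,0,0,0,67],
    [0,0,0,0,0,0,67],
  ],
)

```text
time_s: 26.9
tcp_pos: [0.5512, 0.0019, 0.0265]
eef_rot: [-66.6, 90.0, 21.5]
contact_force: [-0.1, 0.3, -0.2]
gripper_width: 0.0683
```

Emit:
carry_out(
  moves=[
    [0,0,3,0,0,0,67],
    [0,0,8,0,0,0,67],
    [0,0,20,0,0,0,67],
    [0,0,45,0,0,0,67],
    [0,0,75,0,0,0,67],
  ],
)

```text
time_s: 27.4
tcp_pos: [0.5505, 0.0017, 0.1023]
eef_rot: [110.8, 89.9, -161.0]
contact_force: [0.9, 1.0, 0.8]
gripper_width: 0.0682
```

```bash
python3 -c "
from h import *
show()"
```

```text
t 27.4 tcp [550.5   1.7 102.3] ty ang 178.17 tx [-0.001 -0.001 -1.   ] F [0.9 1.  0.8] w 68.2 J [ 21.  16. -24.  -0. -50. -22.]
```

Run:
```python
from h import *
a=r.capture("top"); cv2.imwrite("pics/top11.png",a)
t=r.camera_params("top")
for nm,im,p,c,(r0,r1) in [("top",a,t,(449,289),(18,27)),("wrist",cv2.imread("pics/w6.png"),load("w6"),(322.5,221),(40,62))]:
    g=cv2.cvtColor(im,cv2.COLOR_BGR2GRAY).astype(float); pts=[]
    for th in np.linspace(0,2*np.pi,120,endpoint=False):
        rr=np.arange(r0,r1,.25); xs=c[0]+rr*np.cos(th); ys=c[1]+rr*np.sin(th)
        v=cv2.remap(g.astype(np.float32),xs.astype(np.float32)[None],ys.astype(np.float32)[None],cv2.INTER_LINEAR)[0]
        i=v.argmin()
        if v[i]<75: pts.append(unproj(p,(xs[i],ys[i]),.0387)[:2]*1000)
    P=np.array(pts)
    for _ in range(4):
        s=np.linalg.lstsq(np.c_[2*P,np.ones(len(P))],(P**2).sum(1),rcond=None)[0]; R=np.sqrt(s[2]+s[:2]@s[:2]); e=abs(np.hypot(*(P-s[:2]).T)-R); P=P[e<max(2,2*np.median(e))] 
    print(nm,s[:2].round(1),"diam",2*R.round(1),len(P))
```

```text
Traceback (most recent call last):
numpy.exceptions.AxisError: axis 1 is out of bounds for array of dimension 1
```

Run:
```python
from h import *
t=r.camera_params("top")
for nm,im,p,c,(r0,r1) in [("top",cv2.imread("pics/top0.png"),t,(449,289),(18,27)),("wrist",cv2.imread("pics/w6.png"),load("w6"),(322.5,221),(44,62))]:
    g=cv2.cvtColor(im,cv2.COLOR_BGR2GRAY).astype(np.float32); pts=[]
    for th in np.linspace(0,2*np.pi,120,endpoint=False):
        rr=np.arange(r0,r1,.25); xs=c[0]+rr*np.cos(th); ys=c[1]+rr*np.sin(th)
        v=cv2.remap(g,xs.astype(np.float32)[None],ys.astype(np.float32)[None],cv2.INTER_LINEAR)[0]
        i=v.argmin(); pts.append(unproj(p,(xs[i],ys[i]),.0387)[:2]*1000)
    P=np.array(pts)
    for _ in range(5):
        s=np.linalg.lstsq(np.c_[2*P,np.ones(len(P))],(P**2).sum(1),rcond=None)[0]; R=np.sqrt(s[2]+s[:2]@s[:2]); e=abs(np.hypot(*(P-s[:2]).T)-R); P=P[e<max(1.5,2*np.median(e))]
    print(nm,s[:2].round(1),"diam",(2*R).round(1),len(P))
```

```text
top [ 483.9 -306.9] diam 92.7 118
wrist [ 482.7 -309. ] diam 92.8 120
```

The lip fits at 93 mm diameter in both cameras, as expected, with its centre at (483,-308). I carry the dish there.

Emit:
carry_out(
  moves=[
    [-3,-13,15,0,0,0,67],
    [-10,-45,20,0,0,0,67],
    [-19,-85,20,0,0,0,67],
    [-28,-128,20,0,0,0,67],
    [-38,-172,20,0,0,0,67],
  ],
)

```text
time_s: 27.95
tcp_pos: [0.513, -0.1714, 0.1227]
eef_rot: [-91.2, 89.9, -3.0]
contact_force: [0.8, -0.2, 0.0]
gripper_width: 0.0684
```

Emit:
carry_out(
  moves=[
    [-9,-43,0,0,0,0,67],
    [-18,-84,0,0,0,0,67],
    [-26,-118,0,0,0,0,67],
    [-30,-134,-5,0,0,0,67],
    [-30,-138,-20,0,0,0,67],
  ],
)

```text
time_s: 28.45
tcp_pos: [0.4835, -0.3106, 0.1033]
eef_rot: [-110.5, 89.8, -22.5]
contact_force: [0.3, 0.1, -0.1]
gripper_width: 0.0683
```

Emit:
carry_out(
  moves=[
    [0,0,-25,0,0,0,67],
    [0,0,-42,0,0,0,67],
    [0,0,-51,0,0,0,67],
    [0,0,-54,0,0,0,67],
    [0,0,-55,0,0,0,67],
  ],
)

```text
time_s: 28.95
tcp_pos: [0.4836, -0.3082, 0.0469]
eef_rot: [-118.5, 90.0, -30.3]
contact_force: [0.2, 0.9, 0.3]
gripper_width: 0.0686
```

```bash
python3 -c "
from h import *
show();wrist('w12')"
```

```text
t 28.95 tcp [ 483.6 -308.2   46.9] ty ang 178.19 tx [ 0.001 -0.    -1.   ] F [0.2 0.9 0.3] w 68.6 J [-13.  21. -25.   0. -44.  11.]
```

Emit:
carry_out(
  moves=[
    [0,0,-1,0,0,0,67],
    [0,0,-2,0,0,0,67],
    [0,0,-3,0,0,0,67],
    [0,0,-3.2,0,0,0,67],
    [0,0,-3.2,0,0,0,67],
  ],
)

```text
time_s: 29.5
tcp_pos: [0.4831, -0.3081, 0.0433]
eef_rot: [-113.2, 90.0, -25.0]
contact_force: [0.2, 1.4, 0.4]
gripper_width: 0.0682
```

Emit:
carry_out(
  moves=[
    [0,0,0,0,0,0,80],
    [0,0,0,0,0,0,92],
    [0,0,0,0,0,0,92],
    [0,0,0,0,0,0,92],
    [0,0,5,0,0,0,92],
  ],
)

```text
time_s: 30.0
tcp_pos: [0.4826, -0.308, 0.0477]
eef_rot: [74.1, 89.9, 162.2]
contact_force: [-0.4, -0.8, 0.1]
gripper_width: 0.0803
```

Emit:
carry_out(
  moves=[
    [0,0,20,0,0,0,92],
    [0,0,55,0,0,0,92],
    [0,0,95,0,0,0,92],
    [0,0,125,0,0,0,92],
    [0,0,125,0,0,0,92],
  ],
)

```text
time_s: 30.5
tcp_pos: [0.4856, -0.3092, 0.1786]
eef_rot: [-110.2, 89.5, -22.0]
contact_force: [0.3, -0.1, 0.7]
gripper_width: 0.0807
```

```bash
python3 -c "
from h import *
show();p,im=wrist('w13');cv2.imwrite('pics/w13c.png',im[:300,120:560])
for n,X in [('lip c',(.4833,-.3083,.0387)),('dish c',(.4836,-.3082,.052))]: print(n,proj(p,X).round(0))"
```

```text
t 30.5 tcp [ 485.6 -309.2  178.6] ty ang 178.21 tx [ 0.008 -0.003 -1.   ] F [ 0.3 -0.1  0.7] w 80.7 J [-13.  13. -16.   0. -60.  11.]
lip c [324. 228.]
dish c [323. 232.]
```

View pics/w13c.png

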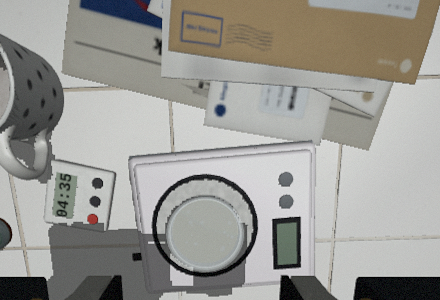

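The new dish (325,234) lies flat inside the black lip, whose centre is at (325,225), with about 6 mm to spare. I return to the knob at (441.9,-40.6).

Emit:
carry_out(
  moves=[
    [-4,20,0,0,0,-0.13,65],
    [-8,46,0,0,0,-0.26,65],
    [-12,74,0,0,0,-0.39,65],
    [-16,102,0,0,0,-0.52,65],
    [-20,130,0,0,0,-0.65,65],
  ],
)

```text
time_s: 31.05
tcp_pos: [0.4621, -0.1771, 0.1722]
eef_rot: [120.9, 89.9, 171.5]
contact_force: [0.8, -0.5, -0.5]
gripper_width: 0.0574
```

Emit:
carry_out(
  moves=[
    [-4,27,0,0,0,-0.13,65],
    [-8,54,0,0,0,-0.26,65],
    [-12,82,0,0,0,-0.39,65],
    [-16,110,0,0,0,-0.52,65],
    [-20,130,-5,0,0,-0.65,65],
  ],
)

```text
time_s: 31.55
tcp_pos: [0.4426, -0.0468, 0.1679]
eef_rot: [148.8, 90.0, 162.2]
contact_force: [-0.4, -0.2, -0.3]
gripper_width: 0.0571
```

Emit:
carry_out(
  moves=[
    [-1.2,7.4,-20,0,0,-0.13,65],
    [-1.2,7.4,-55,0,0,-0.261,65],
    [-1.2,7.4,-75,0,0,-0.261,65],
    [-1.2,7.4,-80,0,0,-0.261,65],
    [-1.2,7.4,-80,0,0,-0.261,65],
  ],
)

```text
time_s: 32.05
tcp_pos: [0.4412, -0.041, 0.0874]
eef_rot: [-157.4, 89.8, -158.6]
contact_force: [-0.2, 0.1, -0.5]
gripper_width: 0.0568
```

```bash
python3 -c "
from h import *
show();p,im=wrist('w14')
g=cv2.cvtColor(im,cv2.COLOR_BGR2GRAY)
print(proj(p,(.4419,-.0406,.036)).round(0)); 
import sys
for v in range(225,275,6): print(v,g[v,270:376:6].tolist())"
```

```text
t 32.05 tcp [441.2 -41.   87.4] ty ang 88.76 tx [-0.002 -0.001 -1.   ] F [-0.2  0.1 -0.5] w 56.8 J [  20.    7.  -38.    0.  -45. -112.]
[323. 260.]
225 [209, 207, 207, 210, 209, 207, 207, 209, 208, 210, 204, 207, 209, 207, 208, 200, 205, 202]
231 [207, 209, 207, 207, 209, 207, 207, 208, 207, 207, 207, 204, 205, 205, 205, 202, 203, 201]
237 [206, 207, 207, 205, 208, 207, 206, 207, 203, 208, 205, 204, 206, 205, 206, 204, 202, 204]
243 [206, 95, 96, 99, 99, 97, 96, 99, 210, 97, 95, 194, 204, 206, 201, 203, 200, 204]
249 [94, 99, 99, 99, 100, 99, 101, 95, 97, 96, 91, 98, 98, 202, 204, 201, 203, 203]
255 [99, 101, 98, 97, 103, 100, 101, 150, 175, 194, 156, 76, 101, 105, 101, 101, 100, 103]
261 [100, 99, 100, 98, 101, 98, 78, 81, 88, 91, 82, 66, 143, 91, 98, 95, 98, 99]
267 [100, 98, 99, 101, 100, 97, 99, 78, 84, 89, 81, 76, 100, 103, 100, 99, 98, 98]
273 [102, 100, 100, 101, 104, 99, 102, 110, 148, 150, 83, 101, 101, 98, 100, 100, 99, 102]
```

Emit:
carry_out(
  moves=[
    [0,0.4,-25,0,0,0,65],
    [0,0.4,-50,0,0,0,65],
    [0,0.4,-64,0,0,0,65],
    [0,0.4,-69,0,0,0,65],
    [0,0.4,-69.5,0,0,0,50],
  ],
  squeeze=20,
)

```text
time_s: 32.6
tcp_pos: [0.4424, -0.0403, 0.0191]
eef_rot: [-5.6, 90.0, -6.8]
contact_force: [0.3, -1.1, 0.9]
gripper_width: 0.0528
```

Emit:
carry_out(
  moves=[
    [0,0,0,0,0,0,10],
    [0,0,0,0,0,0,10],
    [0,0,0,0,0,0,10],
    [0,0,0,0,0,0,10],
    [0,0,0,0,0,0,10],
  ],
)

```text
time_s: 33.1
tcp_pos: [0.4421, -0.0404, 0.0191]
eef_rot: [-14.1, 90.0, -15.3]
contact_force: [-1.4, -1.8, 4.5]
gripper_width: 0.0193
```

Emit:
carry_out(
  moves=[
    [0,0,0,0,0,0,10],
    [0,0,0,0,0,0,10],
    [0,0,0,0,0,0,10],
    [4,0,0,0,0,0,10],
    [12,-0.3,0,0,0,0,10],
  ],
)

```text
time_s: 33.6
tcp_pos: [0.4537, -0.0408, 0.019]
eef_rot: [-131.0, 90.0, -132.3]
contact_force: [-0.4, -1.8, 4.8]
gripper_width: 0.0192
```

```bash
python3 -c "
from h import *
show()"
```

```text
t 33.6 tcp [453.7 -40.8  19. ] ty ang 88.74 tx [-0. -0. -1.] F [-0.4 -1.8  4.8] w 19.2 J [  20.   15.  -41.    0.  -34. -111.]
```

Emit:
carry_out(
  moves=[
    [12,-0.3,0,0,0,0,10],
    [25,-0.7,0,0,0,0,10],
    [38,-1.1,0,0,0,0,10],
    [51,-1.5,0,0,0,0,10],
    [64,-1.8,0,0,0,0,10],
  ],
)

```text
time_s: 34.1
tcp_pos: [0.5185, -0.0427, 0.019]
eef_rot: [-85.8, 90.0, -87.1]
contact_force: [-1.4, -2.0, 7.5]
gripper_width: 0.0192
```

Emit:
carry_out(
  moves=[
    [13,-0.4,0,0,0,0,10],
    [26,-0.7,0,0,0,0,10],
    [39,-1.1,0,0,0,0,10],
    [52,-1.5,0,0,0,0,10],
    [62,-1.8,0,0,0,0,10],
  ],
)

```text
time_s: 34.6
tcp_pos: [0.5808, -0.0445, 0.0191]
eef_rot: [-44.1, 90.0, -45.4]
contact_force: [-1.6, -0.9, 6.0]
gripper_width: 0.0193
```

Emit:
carry_out(
  moves=[
    [6,-0.1,0,0,0,0,10],
    [11,-0.3,0,0,0,0,10],
    [14,-0.4,0,0,0,0,10],
    [16,-0.4,0,0,0,0,10],
    [17,-0.5,0,0,0,0,10],
  ],
)

```text
time_s: 35.1
tcp_pos: [0.595, -0.0449, 0.0189]
eef_rot: [-172.3, 89.8, -173.6]
contact_force: [-9.9, 3.5, 14.4]
gripper_width: 0.0191
```

```bash
python3 -c "
from h import *
show()"
```

```text
t 35.1 tcp [595.  -44.9  18.9] ty ang 88.71 tx [-0.004 -0.    -1.   ] F [-9.9  3.5 14.4] w 19.1 J [  14.   25.  -23.   -0.  -42. -106.]
```

The drawer is against its stop: TCP x is 595.0 and the force is -9.9 N. I release, rise, and go back over the tray.

Emit:
carry_out(
  moves=[
    [0,0,0,0,0,0,40],
    [0,0,0,0,0,0,65],
    [0,0,0,0,0,0,65],
    [0,0,0,0,0,0,65],
    [0,0,5,0,0,0,65],
  ],
)

```text
time_s: 35.6
tcp_pos: [0.5965, -0.0448, 0.0231]
eef_rot: [-169.6, 89.9, -170.9]
contact_force: [0.4, 0.6, 0.3]
gripper_width: 0.0532
```

Emit:
carry_out(
  moves=[
    [0,0,20,0,0,0,65],
    [0,0,60,0,0,0,65],
    [0,0,105,0,0,0,70],
    [0,0,150,0,0,0.13,75],
    [-10,20,177,0,0,0.26,75],
  ],
)

```text
time_s: 36.1
tcp_pos: [0.5886, -0.0257, 0.2049]
eef_rot: [-13.1, 89.7, 0.8]
contact_force: [-0.3, 0.4, 0.1]
gripper_width: 0.0653
```

```bash
python3 -c "
from h import *
show();p,im=wrist('w15')"
```

```text
t 36.1 tcp [588.6 -25.7 204.9] ty ang 103.84 tx [ 0.005  0.    -1.   ] F [-0.3  0.4  0.1] w 65.3 J [ 17.  13. -13.   0. -64. -93.]
```

Emit:
carry_out(
  moves=[
    [-13,28,0,0,0,0.13,75],
    [-26,57,0,0,0,0.26,75],
    [-40,86,0,0,0,0.39,75],
    [-53,115,0,0,0,0.52,75],
    [-66,144,0,0,0,0.65,75],
  ],
)

```text
time_s: 36.65
tcp_pos: [0.5201, 0.1203, 0.2008]
eef_rot: [-4.4, 90.0, 46.8]
contact_force: [0.4, 0.4, 0.1]
gripper_width: 0.0659
```

Emit:
carry_out(
  moves=[
    [-13,28,0,0,0,0.13,75],
    [-26,57,0,0,0,0.26,75],
    [-39,85,0,0,0,0.39,75],
    [-46,104,0,0,0,0.52,75],
    [-48,107,0,0,0,0.66,75],
  ],
)

```text
time_s: 37.15
tcp_pos: [0.4722, 0.2282, 0.2008]
eef_rot: [-28.2, 90.0, 60.9]
contact_force: [-0.1, -0.4, 0.3]
gripper_width: 0.0661
```

Run:
```python
from h import *
show();p,im=wrist('w16');a=r.capture('top');cv2.imwrite('pics/top16.png',a)
hsv=cv2.cvtColor(im,cv2.COLOR_BGR2HSV)
m=cv2.inRange(hsv,(105,110,50),(125,255,255)); n,l,st,c=cv2.connectedComponentsWithStats(m)
print("blue wrist",[(st[i].tolist(),c[i].round(1).tolist(),(unproj(p,c[i],.080)[:2]*1000).round(1).tolist()) for i in range(1,n) if st[i,4]>150])
print("pred capL",proj(p,(.473,.226,.088)).round(1),"pred capS",proj(p,(.380,.232,.080)).round(1))
g=cv2.cvtColor(im,cv2.COLOR_BGR2GRAY)
for v in range(190,276,6): print(v,g[v,280:362:4].tolist())
```

```text
t 37.15 tcp [472.2 228.2 200.8] ty ang 179.09 tx [ 0.     0.001 -1.   ] F [-0.1 -0.4  0.3] w 66.1 J [ 47.   7. -20.  -0. -62. -48.]
blue wrist [([117, 182, 111, 105, 5335], [173.2, 225.2], [598.0, 220.1]), ([410, 217, 31, 32, 730], [425.3, 233.2], [381.2, 230.8])]
pred capL [318.9 232. ] pred capS [426.6 234.5]
190 [118, 123, 131, 125, 118, 121, 123, 125, 71, 23, 32, 21, 31, 125, 124, 124, 126, 124, 123, 128, 126]
196 [121, 124, 129, 119, 121, 122, 18, 14, 22, 30, 38, 30, 34, 28, 29, 124, 120, 123, 123, 126, 123]
202 [116, 119, 128, 122, 54, 39, 27, 44, 53, 50, 55, 52, 51, 49, 31, 15, 125, 123, 122, 124, 123]
208 [111, 120, 121, 57, 57, 14, 46, 48, 52, 52, 56, 57, 54, 52, 56, 53, 117, 116, 121, 120, 119]
214 [110, 118, 125, 56, 35, 48, 49, 37, 0, 29, 29, 30, 12, 50, 52, 50, 35, 123, 123, 120, 124]
220 [116, 116, 124, 58, 24, 51, 25, 23, 41, 41, 36, 41, 47, 39, 31, 51, 53, 126, 120, 122, 118]
226 [112, 117, 119, 57, 27, 32, 23, 42, 22, 24, 26, 23, 21, 20, 19, 25, 45, 123, 123, 119, 119]
232 [69, 54, 54, 53, 61, 26, 17, 44, 23, 22, 23, 20, 14, 18, 25, 25, 53, 119, 121, 119, 117]
238 [65, 55, 52, 54, 54, 56, 23, 24, 20, 23, 24, 26, 28, 25, 26, 59, 60, 118, 115, 117, 117]
244 [113, 119, 113, 118, 56, 57, 55, 58, 27, 19, 24, 26, 19, 56, 58, 58, 56, 113, 119, 115, 119]
250 [122, 110, 110, 116, 54, 56, 57, 54, 57, 56, 54, 57, 57, 61, 52, 54, 53, 118, 114, 119, 113]
256 [83, 114, 96, 113, 57, 59, 54, 53, 57, 59, 51, 57, 56, 55, 57, 60, 51, 115, 114, 115, 111]
262 [80, 115, 102, 116, 51, 56, 53, 57, 59, 55, 57, 46, 57, 57, 61, 57, 50, 116, 115, 112, 115]
268 [93, 114, 102, 45, 44, 40, 43, 44, 43, 42, 43, 45, 42, 45, 45, 33, 42, 52, 53, 46, 47]
274 [86, 96, 100, 103, 103, 56, 59, 57, 62, 57, 56, 54, 59, 59, 60, 56, 57, 109, 115, 115, 113]
```

Both bottles stand where I left them: small at (381,231), large near (472,226). I pick up the large one first.

Emit:
carry_out(
  moves=[
    [-0.5,0,-40,0,0,0,75],
    [-0.5,0,-80,0,0,0,75],
    [-0.5,0,-110,0,0,0,75],
    [-0.5,0,-127,0,0,0,75],
    [-0.5,0,-134,0,0,0,75],
  ],
)

```text
time_s: 37.75
tcp_pos: [0.4717, 0.2249, 0.0648]
eef_rot: [134.9, 89.8, -136.7]
contact_force: [0.7, -0.3, 0.5]
gripper_width: 0.0659
```

Emit:
carry_out(
  moves=[
    [0,0,-3,0,0,0,75],
    [0,0,-4,0,0,0,50],
    [0,0,-4,0,0,0,20],
    [0,0,-4,0,0,0,20],
    [0,0,-4,0,0,0,20],
  ],
)

```text
time_s: 38.25
tcp_pos: [0.4727, 0.2266, 0.0634]
eef_rot: [-43.8, 89.9, 44.8]
contact_force: [-0.2, 0.6, -0.8]
gripper_width: 0.0392
```

Emit:
carry_out(
  moves=[
    [0,0,0,0,0,0,20],
    [0,0,0,0,0,0,20],
    [0,0,0,0,0,0,20],
    [0,0,0,0,0,0,20],
    [0,0,0,0,0,0,20],
  ],
)

```text
time_s: 38.75
tcp_pos: [0.4726, 0.2264, 0.063]
eef_rot: [-56.8, 90.0, 31.9]
contact_force: [-0.7, -0.7, 4.8]
gripper_width: 0.0279
```

Emit:
carry_out(
  moves=[
    [0,0,10,0,0,0,20],
    [0,0,35,0,0,0,20],
    [0,0,70,0,0,0,20],
    [0,0,105,0,0,0,20],
    [0,0,130,0,0,0,20],
  ],
)

```text
time_s: 39.25
tcp_pos: [0.4726, 0.2264, 0.1953]
eef_rot: [-49.7, 89.9, 39.0]
contact_force: [0.3, 1.3, -1.8]
gripper_width: 0.0281
```

Run:
```python
from h import *
show()
a=cv2.imread("pics/top0.png");b=cv2.imread("pics/top16.png")
for n,(x,y,w,h) in {"knob":(316,218,24,24),"divider/floor":(320,160,24,50)}.items():
    res=cv2.matchTemplate(b[y-30:y+h+30,x-20:x+w+20],a[y:y+h,x:x+w],cv2.TM_CCOEFF_NORMED); _,mx,_,loc=cv2.minMaxLoc(res); print(n,mx,loc[0]-20,loc[1]-30)
# saucer centres by circle fit on wrist w4
p=load("w4"); im=cv2.imread("pics/w4.png")
p15=load("w15"); print("knob pred w15",proj(p15,(.594,-.0455,.036)).round(0))
m=cv2.absdiff(a,b)[215:250,300:360].max(2); print("knob diff max",m[2:,16:40].max())
```

```text
t 39.25 tcp [472.6 226.4 195.3] ty ang 178.69 tx [ 0.001  0.001 -1.   ] F [ 0.3  1.3 -1.8] w 28.1 J [ 47.   8. -21.   0. -61. -48.]
knob 0.9990525245666504 0 0
divider/floor 0.42317503690719604 -20 -1
knob pred w15 [302. 219.]
knob diff max 18
```

Run:
```python
from h import *
t=r.camera_params("top")
def fit(nm,im,p,c,D,z=.008):
    g=cv2.GaussianBlur(cv2.cvtColor(im,cv2.COLOR_BGR2GRAY),(3,3),0).astype(np.float32); pts=[]
    for th in np.linspace(0,2*np.pi,180,endpoint=False):
        rr=np.arange(D/2-6,D/2+6,.25)/1000; W=np.c_[c[0]+rr*np.cos(th),c[1]+rr*np.sin(th),np.full(len(rr),z)]
        uv=cv2.projectPoints(W,p["rvec"],p["tvec"],p["K"],None)[0].reshape(-1,2).astype(np.float32)
        v=cv2.remap(g,uv[:,0][None],uv[:,1][None],cv2.INTER_LINEAR)[0]; i=v.argmin()
        if v[i]<v.max()-12: pts.append(W[i,:2]*1000)
    P=np.array(pts)
    for _ in range(6):
        s=np.linalg.lstsq(np.c_[2*P,np.ones(len(P))],(P**2).sum(1),rcond=None)[0]; R=np.sqrt(s[2]+s[:2]@s[:2]); e=abs(np.hypot(*(P-s[:2]).T)-R); P=P[e<max(1,2*np.median(e))]
    print(nm,s[:2].round(1),"diam",(2*R).round(1),len(P))
for nm,im,p in [("top16",cv2.imread("pics/top16.png"),t),("w4",cv2.imread("pics/w4.png"),load("w4")),("w15",cv2.imread("pics/w15.png"),load("w15"))]:
    fit(nm+" L",im,p,(.541,.0055),88); fit(nm+" S",im,p,(.542,-.097),76)
```

```text
top16 L [541.8   5.8] diam 78.8 144
top16 S [543.8 -96.4] diam 67.9 146
w4 L [540.8   4.6] diam 78.6 163
w4 S [543.4 -95.3] diam 70.3 94
w15 L [540.8   4.4] diam 78.4 175
w15 S [543.8 -95.9] diam 70.8 104
```

Emit:
carry_out(
  moves=[
    [6,-19,0,0,0,0,20],
    [18,-57,0,0,0,0,20],
    [32,-102,0,0,0,0,20],
    [46,-147,0,0,0,0,20],
    [58,-188,0,0,0,0,20],
  ],
)

```text
time_s: 39.75
tcp_pos: [0.5303, 0.0364, 0.1931]
eef_rot: [60.2, 90.0, 148.9]
contact_force: [0.6, -0.1, -0.6]
gripper_width: 0.0276
```

Emit:
carry_out(
  moves=[
    [8,-24,0,0,0,0,20],
    [10.7,-33,-10,0,0,0,20],
    [10.7,-33.2,-45,0,0,0,20],
    [10.7,-33.2,-80,0,0,0,20],
    [10.7,-33.2,-105,0,0,0,20],
  ],
)

```text
time_s: 40.25
tcp_pos: [0.5395, 0.0051, 0.0853]
eef_rot: [95.6, 89.9, -175.8]
contact_force: [1.0, 0.0, -0.6]
gripper_width: 0.0275
```

Emit:
carry_out(
  moves=[
    [0,0,-10,0,0,0,20],
    [0,0,-17,0,0,0,20],
    [0,0,-21,0,0,0,20],
    [0,0,-22,0,0,0,20],
    [0,0,-22,0,0,0,20],
  ],
)

```text
time_s: 40.75
tcp_pos: [0.5417, 0.0054, 0.0665]
eef_rot: [-71.0, 89.9, 17.7]
contact_force: [-0.6, -0.0, -0.1]
gripper_width: 0.0281
```

```bash
python3 -c "
from h import *
show()"
```

```text
t 40.75 tcp [541.7   5.4  66.5] ty ang 178.7 tx [ 0.001  0.    -1.   ] F [-0.6 -0.  -0.1] w 28.1 J [ 21.  17. -28.   0. -45. -23.]
```

Emit:
carry_out(
  moves=[
    [0,0,-1.5,0,0,0,20],
    [0,0,-2.5,0,0,0,20],
    [0,0,-3,0,0,0,20],
    [0,0,-3,0,0,0,20],
    [0,0,-3,0,0,0,20],
  ],
)

```text
time_s: 41.25
tcp_pos: [0.5413, 0.0051, 0.063]
eef_rot: [-84.0, 90.0, 4.7]
contact_force: [-1.7, 0.4, 3.5]
gripper_width: 0.0279
```

Emit:
carry_out(
  moves=[
    [0,0,0,0,0,0,60],
    [0,0,0,0,0,0,60],
    [0,0,0,0,0,0,60],
    [0,0,0,0,0,0,60],
    [0,0,0,0,0,0,60],
  ],
)

```text
time_s: 41.75
tcp_pos: [0.5411, 0.0051, 0.0626]
eef_rot: [119.1, 90.0, -152.2]
contact_force: [0.4, 0.8, 0.5]
gripper_width: 0.0521
```

Emit:
carry_out(
  moves=[
    [0,0,10,0,0,0,60],
    [0,0,40,0,0,0,60],
    [0,0,85,0,0,0,60],
    [0,0,125,0,0,0,75],
    [-5,15,130,0,0,0,75],
  ],
)

```text
time_s: 42.25
tcp_pos: [0.5392, 0.0199, 0.1991]
eef_rot: [-77.9, 89.5, 10.8]
contact_force: [0.1, 0.9, -0.7]
gripper_width: 0.0629
```

```bash
python3 -c "
from h import *
show()"
```

```text
t 42.25 tcp [539.2  19.9 199.1] ty ang 178.66 tx [ 0.009  0.002 -1.   ] F [ 0.1  0.9 -0.7] w 62.9 J [ 23.   9. -19.   0. -62. -24.]
```

Emit:
carry_out(
  moves=[
    [-16,22,0,0,0,0,75],
    [-42,57,0,0,0,0,75],
    [-70,95,0,0,0,0,75],
    [-98,133,0,0,0,0,75],
    [-125,170,0,0,0,0,75],
  ],
)

```text
time_s: 42.75
tcp_pos: [0.4099, 0.1912, 0.1936]
eef_rot: [-44.3, 89.9, 44.4]
contact_force: [0.2, 0.4, 1.2]
gripper_width: 0.0658
```

Emit:
carry_out(
  moves=[
    [-22,30,0,0,0,0,75],
    [-30.7,42,-10,0,0,0,75],
    [-30.7,42,-45,0,0,0,75],
    [-30.7,42,-80,0,0,0,75],
    [-30.7,42,-105,0,0,0,75],
  ],
)

```text
time_s: 43.25
tcp_pos: [0.3799, 0.232, 0.0868]
eef_rot: [35.9, 90.0, 124.6]
contact_force: [0.4, -0.6, -0.8]
gripper_width: 0.0658
```

Emit:
carry_out(
  moves=[
    [0,0,-15,0,0,0,75],
    [0,0,-25,0,0,0,75],
    [0,0,-29,0,0,0,75],
    [0,0,-30,0,0,0,75],
    [0,0,-30,0,0,0,50],
  ],
)

```text
time_s: 43.75
tcp_pos: [0.3808, 0.2325, 0.0584]
eef_rot: [-38.2, 89.9, 50.4]
contact_force: [0.3, 0.1, 0.3]
gripper_width: 0.0618
```

Run:
```python
from h import *
show();p,im=wrist('w17')
m=cv2.inRange(cv2.cvtColor(im,cv2.COLOR_BGR2HSV),(105,110,40),(125,255,255)); n,l,st,c=cv2.connectedComponentsWithStats(m)
print([(st[i].tolist()) for i in range(1,n) if st[i,4]>150])
```

```text
t 43.75 tcp [380.8 232.5  58.4] ty ang 178.69 tx [ 0.001  0.001 -1.   ] F [0.3 0.1 0.3] w 61.8 J [ 57.  10. -40.   0. -40. -58.]
[[0, 213, 30, 65, 907], [292, 274, 58, 38, 1732]]
```

Emit:
carry_out(
  moves=[
    [0,0,0,0,0,0,18],
    [0,0,0,0,0,0,18],
    [0,0,0,0,0,0,18],
    [0,0,0,0,0,0,18],
    [0,0,0,0,0,0,18],
  ],
)

```text
time_s: 44.3
tcp_pos: [0.3805, 0.2322, 0.0578]
eef_rot: [-46.3, 90.0, 42.4]
contact_force: [0.2, -0.5, 1.6]
gripper_width: 0.0244
```

Emit:
carry_out(
  moves=[
    [0,0,0,0,0,0,18],
    [0,0,0,0,0,0,18],
    [0,0,0,0,0,0,18],
    [0,0,0,0,0,0,18],
    [0,0,8,0,0,0,18],
  ],
)

```text
time_s: 44.8
tcp_pos: [0.3797, 0.2313, 0.065]
eef_rot: [139.0, 89.9, -132.3]
contact_force: [-0.3, -0.9, -1.0]
gripper_width: 0.0249
```

Emit:
carry_out(
  moves=[
    [0,0,30,0,0,0,18],
    [0,0,65,0,0,0,18],
    [0,0,100,0,0,0,18],
    [0,0,123,0,0,0,18],
    [0,0,125,0,0,0,18],
  ],
)

```text
time_s: 45.3
tcp_pos: [0.3815, 0.2333, 0.1942]
eef_rot: [-38.0, 89.7, 50.7]
contact_force: [-0.3, -0.5, -1.0]
gripper_width: 0.0243
```

```bash
python3 -c "
from h import *
show()"
```

```text
t 45.3 tcp [381.5 233.3 194.2] ty ang 178.7 tx [ 0.004  0.005 -1.   ] F [-0.3 -0.5 -1. ] w 24.3 J [ 57.  -0. -30.   0. -60. -58.]
```

Emit:
carry_out(
  moves=[
    [9,-18,0,0,0,0,18],
    [26,-52,0,0,0,0,18],
    [47,-94,0,0,0,0,18],
    [68,-136,0,0,0,0,18],
    [89,-178,0,0,0,0,18],
  ],
)

```text
time_s: 45.8
tcp_pos: [0.4693, 0.0523, 0.1903]
eef_rot: [94.2, 89.9, -177.1]
contact_force: [1.7, 1.3, -0.5]
gripper_width: 0.0244
```

Emit:
carry_out(
  moves=[
    [21,-42,0,0,0,0,18],
    [42,-84,0,0,0,0,18],
    [60,-120,0,0,0,0,18],
    [71,-142,0,0,0,0,18],
    [74.4,-150,0,0,0,0,18],
  ],
)

```text
time_s: 46.3
tcp_pos: [0.5438, -0.0981, 0.1894]
eef_rot: [98.6, 89.9, -172.9]
contact_force: [-0.8, 0.0, -1.3]
gripper_width: 0.0242
```

Emit:
carry_out(
  moves=[
    [0,0,-25,0,0,0,18],
    [0,0,-65,0,0,0,18],
    [0,0,-100,0,0,0,18],
    [0,0,-120,0,0,0,18],
    [0,0,-127,0,0,0,18],
  ],
)

```text
time_s: 46.8
tcp_pos: [0.5415, -0.0955, 0.061]
eef_rot: [94.8, 89.7, -176.6]
contact_force: [0.8, 0.4, -0.5]
gripper_width: 0.0243
```

Emit:
carry_out(
  moves=[
    [0,0,-2,0,0,0,18],
    [0,0,-4,0,0,0,18],
    [0,0,-5.5,0,0,0,18],
    [0,0,-6,0,0,0,18],
    [0,0,-6,0,0,0,18],
  ],
)

```text
time_s: 47.3
tcp_pos: [0.5442, -0.0958, 0.0583]
eef_rot: [-78.9, 89.9, 9.8]
contact_force: [-0.2, 0.6, -0.7]
gripper_width: 0.0245
```

```bash
python3 -c "
from h import *
show()"
```

```text
t 47.3 tcp [544.2 -95.8  58.3] ty ang 178.68 tx [ 0.001  0.    -1.   ] F [-0.2  0.6 -0.7] w 24.5 J [ 10.  19. -27.   0. -44. -12.]
```

Gripped at a measured z of about 57.8, so I lower 0.5 more, release and retreat.

Emit:
carry_out(
  moves=[
    [0,0,-0.5,0,0,0,18],
    [0,0,-0.7,0,0,0,18],
    [0,0,-0.7,0,0,0,30],
    [0,0,-0.7,0,0,0,55],
    [0,0,-0.7,0,0,0,55],
  ],
)

```text
time_s: 47.8
tcp_pos: [0.5436, -0.0959, 0.0568]
eef_rot: [88.2, 90.0, 176.9]
contact_force: [0.0, -0.4, 0.4]
gripper_width: 0.0374
```

Emit:
carry_out(
  moves=[
    [0,0,0,0,0,0,55],
    [0,0,0,0,0,0,55],
    [0,0,0,0,0,0,55],
    [0,0,10,0,0,0,55],
    [0,0,45,0,0,0,55],
  ],
)

```text
time_s: 48.3
tcp_pos: [0.5414, -0.0961, 0.0999]
eef_rot: [95.7, 89.6, -175.6]
contact_force: [0.8, 0.5, -0.2]
gripper_width: 0.0481
```

Emit:
carry_out(
  moves=[
    [0,0,45,0,0,0,55],
    [0,0,90,0,0,0,55],
    [-20,-20,110,0,0,0,55],
    [-40,-60,120,0,0,0,55],
    [-60,-100,120,0,0,0,55],
  ],
)

```text
time_s: 48.8
tcp_pos: [0.4842, -0.1966, 0.2251]
eef_rot: [-96.0, 89.7, -7.2]
contact_force: [-0.2, -0.8, -0.2]
gripper_width: 0.0482
```

Emit:
carry_out(
  moves=[
    [-15,-40,0,0,0,0,55],
    [-30,-80,0,0,0,0,55],
    [-40,-110,0,0,0,0,55],
    [-45,-120,0,0,0,0,55],
    [-45,-120,0,0,0,0,55],
  ],
)

```text
time_s: 49.3
tcp_pos: [0.438, -0.317, 0.2224]
eef_rot: [-116.4, 90.0, -27.9]
contact_force: [0.2, -0.6, 0.4]
gripper_width: 0.0477
```

Run:
```python
from h import *
show(); a=r.capture("top"); cv2.imwrite("pics/top18.png",a); s=r.capture("side"); cv2.imwrite("pics/side18.png",s)
t=r.camera_params("top"); a0=cv2.imread("pics/top0.png"); s0=cv2.imread("pics/side0.png")
for nm,A,B,bx in [("top L",a0,a,(288,243,36,36)),("top S",a0,a,(335,245,32,32)),("top knob",a0,a,(316,218,24,24)),("top purple",a0,a,(242,242,26,24)),("side L",s0,s,(322,235,38,48)),("side S",s0,s,(322,208,34,38)),("side knob",s0,s,(300,234,22,18))]:
    x,y,w,h=bx; res=cv2.matchTemplate(B[y-12:y+h+12,x-12:x+w+12],A[y:y+h,x:x+w],cv2.TM_CCOEFF_NORMED); _,mx,_,l=cv2.minMaxLoc(res); print(nm,round(mx,3),l[0]-12,l[1]-12)
def blob(im,lo,hi,bx):
    x,y,w,h=bx; m=cv2.inRange(cv2.cvtColor(im[y:y+h,x:x+w],cv2.COLOR_BGR2HSV),lo,hi); M=cv2.moments(m,True); return (M["m10"]/M["m00"]+x,M["m01"]/M["m00"]+y),M["m00"]
c,ar=blob(a,(100,90,40),(130,255,255),(330,240,45,45)); print("blue cap",ar,(unproj(t,c,.08)[:2]*1000).round(1))
c,ar=blob(a0,(100,90,40),(130,255,255),(330,240,45,45)); print("blue cap0",ar,(unproj(t,c,.08)[:2]*1000).round(1))
print("drawer grey samples -y/+y",a[186,360],a[186,308],a0[186,360],a0[186,308])
```

```text
t 49.3 tcp [ 438.  -317.   222.4] ty ang 178.54 tx [ 0. -0. -1.] F [ 0.2 -0.6  0.4] w 47.7 J [-15.   8. -17.   0. -65.  14.]
top L 0.921 1 1
top S 0.282 2 -11
top knob 0.383 2 6
top purple 0.999 0 0
side L 0.829 0 0
side S 0.83 -1 0
side knob 0.238 3 1Traceback (most recent call last):
  File "<stdin>", line 8, in <module>
  File "<stdin>", line 7, in blob
ZeroDivisionError: float division by zero
```

The arm hides the view from here, so I move it to the left (as before, over the tray) for the final check.

Emit:
carry_out(
  moves=[
    [0,45,5,0,0,0,55],
    [0,92,5,0,0,0,55],
    [0,140,5,0,0,0,55],
    [0,188,5,0,0,0,55],
    [0,236,5,0,0,0,55],
  ],
)

```text
time_s: 49.9
tcp_pos: [0.4385, -0.0771, 0.2275]
eef_rot: [-70.2, 89.9, 18.5]
contact_force: [1.6, 0.2, -0.7]
gripper_width: 0.0482
```

Emit:
carry_out(
  moves=[
    [0,48,0,0,0,0,55],
    [0,96,0,0,0,0,55],
    [0,144,0,0,0,0,55],
    [0,192,0,0,0,0,55],
    [0,240,0,0,0,0,55],
  ],
)

```text
time_s: 50.4
tcp_pos: [0.4377, 0.1633, 0.2276]
eef_rot: [-43.4, 89.9, 45.4]
contact_force: [2.2, 0.2, -0.4]
gripper_width: 0.0482
```

Emit:
carry_out(
  moves=[
    [-10,40,0,0,0,0,55],
    [-20,80,0,0,0,0,55],
    [-30,110,0,0,0,0,55],
    [-30,120,0,0,0,0,55],
    [-30,120,0,0,0,0,55],
  ],
)

```text
time_s: 50.9
tcp_pos: [0.4079, 0.2822, 0.227]
eef_rot: [-4.9, 90.0, 84.0]
contact_force: [0.3, -0.4, -0.3]
gripper_width: 0.0482
```

```bash
cat > chk.py <<'E'
from h import *
show(); a=r.capture("top"); cv2.imwrite("pics/top19.png",a); s=r.capture("side"); cv2.imwrite("pics/side19.png",s)
t=r.camera_params("top"); a0=cv2.imread("pics/top0.png"); s0=cv2.imread("pics/side0.png")
for nm,A,B,bx in [("top L",a0,a,(288,243,36,36)),("top S",a0,a,(335,245,32,32)),("top knob",a0,a,(316,218,24,24)),("top purple",a0,a,(242,242,26,24)),("top stage",a0,a,(420,262,58,55)),("side L",s0,s,(322,235,38,48)),("side S",s0,s,(322,208,34,38)),("side knob",s0,s,(300,234,22,18))]:
    x,y,w,h=bx; res=cv2.matchTemplate(B[y-12:y+h+12,x-12:x+w+12],A[y:y+h,x:x+w],cv2.TM_CCOEFF_NORMED); _,mx,_,l=cv2.minMaxLoc(res); print(nm,round(mx,3),l[0]-12,l[1]-12)
def blob(m,bx):
    x,y,w,h=bx; M=cv2.moments(m[y:y+h,x:x+w],True); return np.array((M["m10"]/max(1,M["m00"])+x,M["m01"]/max(1,M["m00"])+y)),M["m00"]
for n,im in (("before",a0),("now",a)):
    H=cv2.cvtColor(im,cv2.COLOR_BGR2HSV); V=H[...,2]
    c,ar=blob(cv2.inRange(H,(100,90,40),(130,255,255)),(330,240,45,45)); print(n,"blue cap",ar,(unproj(t,c,.08)[:2]*1000).round(1))
    c,ar=blob(cv2.inRange(H,(0,0,30),(180,70,75)),(290,244,30,30)); print(n,"black cap",ar,(unproj(t,c,.088)[:2]*1000).round(1))
    print(n,"drawer px -y/+y",im[184:187,330].mean(0),im[186,352],im[186,308])
E
python3 chk.py
```

```text
t 50.9 tcp [407.9 282.2 227. ] ty ang 178.9 tx [ 0.  0. -1.] F [ 0.3 -0.4 -0.3] w 48.2 J [ 57.   3. -21.  -0. -65. -59.]
top L 0.999 0 0
top S 0.984 0 -1
top knob 0.999 0 0
top purple 0.999 0 0
top stage 0.982 0 0
side L 0.993 0 0
side S 0.99 -1 0
side knob 0.995 0 0
before blue cap 97.0 [542.7 -94.5]
before black cap 292.0 [540.9   4.5]
before drawer px -y/+y [140.66666667 134.33333333 129.33333333] [130 123 118] [157 152 147]
now blue cap 97.0 [544.9 -94.8]
now black cap 271.0 [541.2   4.8]
now drawer px -y/+y [150.33333333 144.         138.        ] [169 162 159] [139 132 126]
```

Every check matches, so I hand in the job.

```bash
python3 -c "
from plant import r
print(r.close_job())"
```

```text
the job is handed in; nothing more can be done
None
```

The dish exchange is done and handed in at about 51 s, well under the 138 s limit. I did it in the order asked: bottles aside upright in the tray, drawer opened, dishes swapped, drawer closed, bottles back on their saucers.

My last checks, after the arm had moved clear:
- **Drawer:** it is shut. While closing, it reached its stop with about 10 N on the tool. In both fixed cameras the knob now sits at its starting pixel, with match scores of 0.995 or better.
- **Bottles:** both stand upright. The large one is within 1 mm of its saucer centre, and the small one is about 2 mm off its own.
- **Counter:** the new dish lies flat inside the black lip with about 6 mm to spare, roughly 4 mm off-centre. I saw this from the wrist camera just after placing it, and the later top picture agrees.
- **Drawer contents:** the counted dish was seen flat in the -y half before closing. Afterwards the top picture shows that half lighter and the other half dark.
- **Purple look-alike:** it has not moved.

One check failed at first because the arm blocked the top view. I moved the arm and repeated it, and it passed. My picture views were used up by then, so the final bottle and drawer checks are image measurements that I did not look at myself. One rough reading of the bottles in the tray was 8 mm off, and later measurements corrected it.

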